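# Make up two cupboard fittings kits

## Robot

A 6-joint arm with a two-finger parallel gripper is mounted at the origin on the work surface. World frame = base frame: x ahead of the robot, y to its left, z up, the work surface at z = 0. Lengths are in mm, angles in rad, forces in N, time in s.
With the tool pointing down it reaches from about 350 to 875 mm from the base axis. Payload 4.2 kg.
Tool frame: the origin (TCP) lies where the fingers leave the gripper's body, on its centre line; the fingertips stand 73 mm ahead of it and the grasp point (between the pads) lies 54 mm ahead of it; z points along the fingers, y is the direction in which the jaws open and shut (so a half turn about z gives the same grasp; the last joint's range is limited). The gripper opens to 85 mm and grips with 20 to 120 N. Pads are 22 mm wide; open, the fingers measure 114 mm over their backs; the gripper's body (76 mm by 85 mm) begins 54 mm behind the grasp point. The pads swing forward as they close: fully open they stand 13 mm farther back than shut.
Start: joints at [1.534, 0.385, 0.008, 0, -1.194, -0.259], TCP at [182.158, 597.844, 303.912] pointing down, gripper open.
Joint ranges: [-3.14, 3.14], [-1.21, 2.06], [-1.07, 1.41], [-3.16, 2.05], [-2.99, -0.16], [-3.1, 3.1]. Speed limits (rad/s): [2.79, 2.79, 3.14, 3.14, 3.14, 3.14].

## Interface

Orientations are given as a unit quaternion [x, y, z, w].
In Python, from bench import arm gives the robot as it stands.
- The arm moves only by the tool apply_moves, never from a script. Its argument "increments" is a list that holds one entry, the list of rows, each a list of 7 numbers: the shift along the tool's x, y, z scaled (see below), then the turn, a rotation vector about the tool's x, y, z scaled (see below), then the gripper's target within -1 to 1 (fully open at 1, half-way at 0, shut at -1). A call has 1 to 10 rows; each row is the pose to reach, as a shift and turn from the pose commanded when the call began, along the tool's axes at that moment; what a row does not reach only later rows make up. The controller multiplies each number of a shift by 100 mm and each number of a turn by 0.5 rad. A row lasts 1/10 s, in which the tool goes at most 50 mm and 8.59 degrees, less where a joint would pass 70% of its speed; a pose out of reach is approached as far as the arm can. A call with a number of a shift or a turn outside -1 to 1 is refused whole. A call with a gripper value outside its range is refused whole. The fingers move at their own pace and stop on an object; the grip force is fixed at half the most. Time passes only in rows, so rows that repeat a pose let the fingers close. It gives the time, the measured TCP pose, the force and the opening at its end, in the units of the state.
- arm.read_state(): the state, without advancing time (a new reading comes with each control period).
- arm.get_image(name): name is "scene" or "top"; returns a dict with "img" (400x640x3 uint8, red, green, blue), "fx", "fy", "cx", "cy" (pixels), "k1" (the pictures are not rectified: a ray, as slopes to the right and down, at radius r is drawn at 1 + k1 r^2 times it, then the intrinsics apply), "pose" (4x4, takes a point from camera to world coordinates). Camera axes: x right, y up, looking along -z (the intrinsics and any distortion apply to the point x, -y, -z); pixel columns grow to the right and rows downward; lengths in mm; the calibration is good to about 2 mm. A picture is of the moment at which its call begins. There is no depth.
- arm.job_done(): hands the job in, once; it reports no verdict.
Trained networks look in a picture, given as the dict that the camera call returned (one of the last four; its "shot" number tells which), for a name from the list of things; names that differ only in an ending like _2 or _b are one class to them, and where a whole thing is asked for, a point or a joint stands for the part that bears it (a point fixed in the world has none). Each returns a list of dicts, best first, with "conf" (0 to 1); they miss things now and then, are a little off and sometimes report something else, mostly with a low value. They report only what shows in the picture. A call takes as long as a camera call.
- arm.outline_of(label, picture): "pixels" (400x640 bool, what is visible of it) and "box" ([centre column, centre row, width, height] in pixels, round what is visible of it).
- arm.mark_of(label, picture): "at" ([column, row] in pixels: a listed point, or the origin of a listed thing).
The state is a dict: "clock": time; "joints": joint angles; "joint_vel": joint speeds; "joint_efforts": joint torques, N m; "position": TCP position; "ee_rot": TCP orientation; "contact_force": force on the tool from outside, world axes, zero at the start; "wrist_torque": the same for the moment, N m; "gripper_width": finger opening in mm.
Only numpy, scipy, OpenCV 4.12 (cv2) and the standard library are available. Lean on these libraries where they do the work, as an engineer would, in place of code of your own. Each camera call takes 0.05 s, during which the arm holds its last target.

## Task

Make up the two fittings kits on the counter: into the large three-pocket tray put the long bar handle (in the long pocket, on its two posts) with the castor and the thin-stemmed levelling foot (one in each square pocket), and into the small two-pocket tray put the round knob and the thick cabinet leg, one in each pocket. Which of a tray's square pockets takes which piece is up to you, but every piece must stand flat on its pocket's floor, the same way up as it stands now. Leave the short handle, the bottle and the roll of tape where they are.

Things in the scene. Friction and masses are not known exactly. Their poses are not given: they have to be found in the camera images.
- large_tray: Large grey plastic tray, fixed to the counter, 128 (x) by 188 (y) mm outside, 14 mm high; origin at the centre of its underside, z up. Floor 4 mm thick, walls and dividers 4 mm thick and 14 mm high. Three pockets: one long pocket 44 (x) by 180 (y) mm centred at x = -38, y = 0 mm, and two square-ish pockets 72 (x) by 88 (y) mm centred at x = +24, y = +46 and y = -46 mm.
- small_tray: Small grey plastic tray, fixed to the counter, 80 (x) by 156 (y) mm outside, 14 mm high; origin at the centre of its underside, z up. Floor 4 mm thick, walls and divider 4 mm thick and 14 mm high. Two square pockets 72 by 72 mm, centred at x = 0, y = +38 and y = -38 mm.
- long_handle_center (a point): Centre (half-way up, 20 mm above its foot) of the long bar handle: a flat aluminium bow standing on two posts, 160 mm long along its y, 18 mm wide along its x, 40 mm high. The bar is 10 mm thick (30 to 40 mm above the foot), open below between the posts, which are 12 mm long at the two ends. z up. Loose, about 0.13 kg.
- castor_center (a point): Centre (half-way up, 31 mm above its underside) of a small castor standing upside down: square steel mounting plate 48 by 48 by 4 mm at the bottom, fork and black wheel (40 mm diameter, 18 mm wide, axle along y, 42 mm above the underside) on top, 62 mm high in all. The fork's flat cheeks are 26 mm apart outside (along y), 22 mm wide along x, and reach from 12 to 52 mm above the underside: grasp them along y about 14 mm above this point. z up. Loose, about 0.10 kg.
- foot_center (a point): Centre (half-way up, 25 mm above its underside) of the levelling foot: round black base 50 mm in diameter and 10 mm high, thin upright steel threaded stem 16 mm in diameter up to 50 mm (with a nut 24 mm across just above the base, up to 14 mm). z up, round. Loose, about 0.08 kg.
- leg_center (a point): Centre (half-way up, 35 mm above its underside) of the cabinet leg: round black base 44 mm in diameter and 6 mm high, thick upright steel tube 30 mm in diameter up to 70 mm. z up, round. Loose, about 0.10 kg.
- knob_center (a point): Centre (half-way up, 21 mm above its underside) of the round furniture knob: steel rosette 36 mm in diameter and 5 mm high, neck 16 mm in diameter, round head 34 mm in diameter from 26 to 42 mm above the underside. z up. Loose, about 0.07 kg.
- short_handle_center (a point): Centre (half-way up, 20 mm above its foot) of the short bar handle, a spare that stays where it is: like the long one, 96 mm long along y, 18 mm wide, 40 mm high. Loose.
- bottle: Pale translucent bottle of cleaner with a white cap, 60 mm in diameter, 160 mm high; origin at the centre of its underside. Loose; stays where it is.
- tape: Roll of brown tape lying flat, 90 mm in diameter, 48 mm high; origin at the centre of its underside. Loose; stays where it is.

How it is judged:
By the outcome, as a careful person would: the job done as asked, in the order asked, and still so for the second after the job is handed in, with the robot touching nothing.
It also fails if it takes over 128 s, if anything falls off the work surface, if the arm or the gripper's body presses on something with over 40 N, if the wrist force passes 120 N, or if a joint passes its speed limit or range.

## Working session

There is one attempt and no reset: what is moved stays moved. The work goes in short steps, Python scripts to look and compute and a tool call to move; the robot and the scene stay as the last step left them, time stands still between calls to the robot, and variables do not carry over. Pictures are saved under pics/ and viewed, and the job is handed in when it is done.

Besides the shell and the picture viewer there is one more tool, called as name([rows], argument=value, ...), one row to a line, values as JSON. apply_moves: Moves the arm, as the interface text tells. Shifts and turns lie within -1 to 1; 1 stands for 100 mm of shift or 0.5 rad of turn. Its arguments: {"type":"object","properties":{"increments":{"type":"array"}},"required":["increments"]}

```bash
ls; mkdir -p pics; python3 - <<'E'
from bench import arm
import cv2
print(arm.read_state())
for n in("scene","top"):
    p=arm.get_image(n); cv2.imwrite(f"pics/{n}0.png",p["img"][:,:,::-1])
    print({k:v for k,v in p.items() if k!="img"})
    for l in ["large_tray","small_tray","long_handle_center","castor_center","foot_center","leg_center","knob_center","short_handle_center","bottle","tape"]:
        print(l,[(m["at"],round(m["conf"],2)) for m in arm.mark_of(l,p)][:3])
E
```

```text
pics
{'clock': 0.0, 'joints': array([ 1.53360784e+00,  3.85552165e-01,  6.58374455e-03, -4.99471417e-04,
       -1.19398267e+00, -2.58627206e-01]), 'joint_vel': array([ 1.02577099e-03, -2.09928838e-04,  2.18852032e-04, -5.56722796e-05,
        6.49772642e-04,  1.51090473e-03]), 'joint_efforts': array([ 1.62124534e-04, -3.92290127e+01,  1.88404298e+01,  4.18633059e+00,
       -4.64831319e-03, -3.39921755e-06]), 'position': array([182.03424593, 597.44484603, 302.80751566]), 'ee_rot': array([ 9.89067377e-01, -1.47460192e-01, -1.11650916e-04,  1.09643131e-03]), 'contact_force': array([ 0.09256683, -1.05833893, -0.1862891 ]), 'wrist_torque': array([0.00905135, 0.01553528, 0.01243482]), 'gripper_width': 85.14499807405038}
{'fx': 367.59361892599367, 'fy': 367.59361892599367, 'cx': 318.92873134299924, 'cy': 196.27053488025177, 'k1': -0.01863884438663951, 'pose': array([[-6.36967281e-01, -6.57584722e-01,  4.02312088e-01,
         8.60488618e+02],
       [ 7.70888857e-01, -5.42161119e-01,  3.34352645e-01,
         2.59457783e+02],
       [-1.74721894e-03,  5.23109601e-01,  8.52263629e-01,
    
[... 845 characters left out ...]
1],
       [ 1.40849279e-02,  1.37766746e-01,  9.90364548e-01,
         9.28427673e+02],
       [ 0.00000000e+00,  0.00000000e+00,  0.00000000e+00,
         1.00000000e+00]]), 'shot': 2}
large_tray [([202.4, 209.3], 0.98)]
small_tray [([426.6, 226.7], 0.59), ([316.1, 143.7], 0.46), ([344.4, 173.0], 0.23)]
long_handle_center [([317.4, 143.3], 0.96), ([402.9, 140.1], 0.36)]
castor_center [([344.3, 175.9], 0.73), ([308.3, 252.0], 0.2)]
foot_center [([295.4, 176.7], 0.66)]
leg_center [([357.8, 214.7], 0.75)]
knob_center [([285.7, 213.2], 0.72)]
short_handle_center [([309.5, 254.6], 0.65), ([401.2, 138.3], 0.51)]
bottle [([233.3, 133.0], 0.9)]
tape [([403.1, 140.7], 0.81), ([306.7, 257.1], 0.48)]
```

View pics/scene0.png

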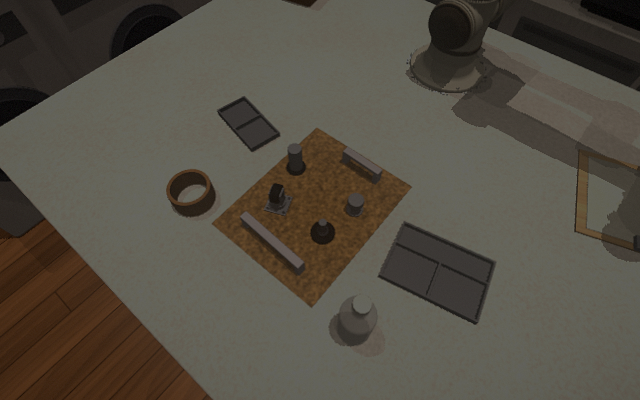

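View pics/top0.png

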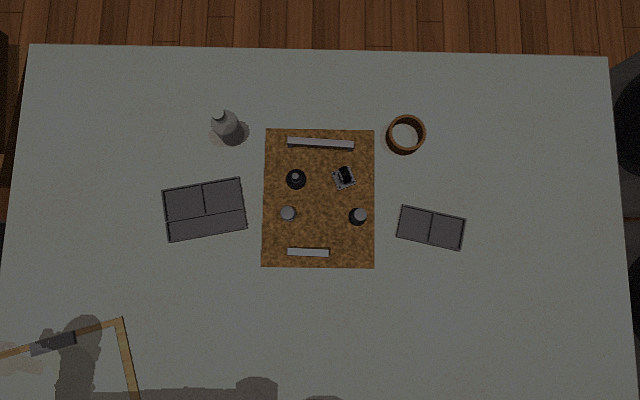

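```bash
cat > h.py <<'E'
import numpy as np, cv2
from scipy.optimize import minimize
from scipy.spatial.transform import Rotation as R
def proj(P,p):
    P=np.atleast_2d(P); T=np.linalg.inv(p["pose"]); c=P@T[:3,:3].T+T[:3,3]
    s=np.stack([c[:,0]/-c[:,2],-c[:,1]/-c[:,2]],1); r2=(s**2).sum(1,keepdims=True); s=s*(1+p["k1"]*r2)
    return s*[p["fx"],p["fy"]]+[p["cx"],p["cy"]]
def ray(uv,p):
    K=np.array([[p["fx"],0,p["cx"]],[0,p["fy"],p["cy"]],[0,0,1.]])
    s=cv2.undistortPoints(np.array([[uv]],float),K,np.array([p["k1"],0,0,0.]))[0,0]
    d=p["pose"][:3,:3]@np.array([s[0],-s[1],-1]); return p["pose"][:3,3],d/np.linalg.norm(d)
def onz(uv,p,z):
    o,d=ray(uv,p); return o+d*(z-o[2])/d[2]
def tri(uvs,ps):
    A=np.zeros((3,3));b=np.zeros(3)
    for uv,p in zip(uvs,ps):
        o,d=ray(uv,p);M=np.eye(3)-np.outer(d,d);A+=M;b+=M@o
    return np.linalg.solve(A,b)
def box(x0,x1,y0,y1,z0,z1): return np.array([[x,y,z] for x in(x0,x1) for y in(y0,y1) for z in(z0,z1)],float)
def cyl(r,z0,z1,cx=0,cy=0):
    a=np.linspace(0,2*np.pi,24,endpoint=False); return np.array([[cx+r*np.cos(t),cy+r*np.sin(t),z] for t in a for z in(z0,z1)])
a=np.linspace(0,2*np.pi,24,endpoint=False)
M={"large_tray":[box(-64,64,-94,94,0,14)],"small_tray":[box(-40,40,-78,78,0,14)],
"long_handle_center":[box(-9,9,-80,80,30,40),box(-9,9,-80,-68,0,40),box(-9,9,68,80,0,40)],
"short_handle_center":[box(-9,9,-48,48,30,40),box(-9,9,-48,-36,0,40),box(-9,9,36,48,0,40)],
"castor_center":[box(-24,24,-24,24,0,4),box(-11,11,-13,13,4,52),np.array([[20*np.cos(t),y,42+20*np.sin(t)] for t in a for y in(-9,9)])],
"foot_center":[cyl(25,0,10),cyl(8,10,50),cyl(12,10,14)],"leg_center":[cyl(22,0,6),cyl(15,0,70)],
"knob_center":[cyl(18,0,5),cyl(8,0,30),cyl(17,26,42)],"bottle":[cyl(30,0,120)],"tape":[cyl(45,0,48)]}
def place(q,x,y,yaw,z=0):
    c,s=np.cos(yaw),np.sin(yaw); return q@np.array([[c,-s,0],[s,c,0],[0,0,1]]).T+[x,y,z]
def sil(l,x,y,yaw,z,p,x0,y0,w,h,S=6):
    m=np.zeros((h*S,w*S),np.uint8)
    for q in M[l]:
        u=(proj(place(q,x,y,yaw,z),p)-[x0,y0]+0.5)*S-0.5
        hu=cv2.convexHull(u.astype(np.float32)); cv2.fillConvexPoly(m,np.round(hu*16).astype(np.int32),255,shift=4)
    return cv2.resize(m,(w,h),interpolation=cv2.INTER_AREA)/255.
def fit(l,x,y,yaw,z,views,rot=True,fz=False):
    """views: list of (picture, mask)"""
    V=[]
    for p,m in views:
        c=proj([[x,y,z+15]],p)[0]; r=70; x0,y0=max(int(c[0])-r,0),max(int(c[1])-r,0); mm=m[y0:y0+2*r,x0:x0+2*r].astype(float); V.append((p,mm,x0,y0))
    def cost(v):
        return sum(np.abs(cv2.GaussianBlur(sil(l,v[0],v[1],v[2]/50 if rot else yaw,v[3] if fz else z,p,x0,y0,mm.shape[1],mm.shape[0])-mm,(0,0),.8)).sum()/mm.sum() for p,mm,x0,y0 in V)
    best=minimize(cost,[x,y,yaw*50,z],method="Nelder-Mead",options=dict(initial_simplex=np.array([x,y,yaw*50,z])+np.vstack([np.zeros(4),np.diag([8,8,5,4])]),xatol=.05,fatol=1e-4,maxiter=400))
    v=best.x; return v[0],v[1],v[2]/50 if rot else yaw,v[3] if fz else z,best.fun
E
cat > m.py <<'E'
from bench import arm
from h import *
P={n:arm.get_image(n) for n in("scene","top")}
L=dict(large_tray=7,small_tray=7,long_handle_center=20,castor_center=31,foot_center=25,leg_center=35,knob_center=21,short_handle_center=20,bottle=0,tape=0)
for n in P:
    big=cv2.resize(P[n]["img"][:,:,::-1],None,fx=3,fy=3,interpolation=cv2.INTER_CUBIC); P[n]["big"]=big
for l,z in L.items():
    mk={};vw={}
    for n,p in P.items():
        q={k:v for k,v in p.items() if k!="big"}
        a_=arm.mark_of(l,q); o=arm.outline_of(l,q)
        if a_: mk[n]=a_[0]["at"]
        if o: vw[n]=o[0]["pixels"]; c=o[0]["conf"],o[0]["box"]
        if o: print("   ",n,round(o[0]["conf"],2),np.round(o[0]["box"]),"mark",mk.get(n))
    if len(mk)<2: continue
    t=tri([mk[n] for n in mk],[P[n] for n in mk])
    g={n:onz(mk[n],P[n],0 if z in(7,) else z)[:2].round(1) for n in mk}
    print(l,"tri",t.round(1),g)
    if l in("bottle","tape"): continue
    m=vw["top"].astype(np.uint8); pts=np.argwhere(m)[:,::-1]
    yaw0=0
    if "tray" in l or "handle" in l:
        r=cv2.boxPoints(cv2.minAreaRect(pts.astype(np.float32))); w=[onz(u,P["top"],z)[:2] for u in r]
        e=[w[1]-w[0],w[2]-w[1]]; e=e[np.argmax([np.linalg.norm(i) for i in e])]; yaw0=np.arctan2(-e[0],e[1]); yaw0=(yaw0+np.pi/2)%np.pi-np.pi/2
    x,y=np.mean(list(g.values()),0)
    rot="tray" in l or "handle" in l
    for ns in(["top"],["scene"],["top","scene"]):
        print("   fit",ns,np.round(fit(l,x,y,yaw0,0,[(P[n],vw[n]) for n in ns],rot),3))
    print("   fitz",np.round(fit(l,x,y,yaw0,0,[(P[n],vw[n]) for n in vw],rot,True),3))
cv2.imwrite("pics/top_mid.png",P["top"]["big"][330:840,750:1150]); 
cv2.imwrite("pics/cast_top.png",cv2.resize(P["top"]["img"][155:200,320:370,::-1],None,fx=12,fy=12,interpolation=cv2.INTER_CUBIC))
cv2.imwrite("pics/cast_sc.png",cv2.resize(P["scene"]["img"][175:220,255:305,::-1],None,fx=12,fy=12,interpolation=cv2.INTER_CUBIC))
E
python3 m.py
```

```text
scene 0.57 [440. 275. 117. 102.] mark [437.9, 272.1]
    top 0.62 [204. 211.  87.  66.] mark [204.9, 208.5]
large_tray tri [529.1 277.1  -2.8] {'scene': array([529.3, 279.1]), 'top': array([529.6, 274.1])}
   fit ['top'] [5.27828e+02 2.73448e+02 1.99000e-01 0.00000e+00 1.70000e-02]
   fit ['scene'] [5.28212e+02 2.74284e+02 2.08000e-01 0.00000e+00 2.50000e-02]
   fit ['top', 'scene'] [5.28004e+02 2.73944e+02 2.02000e-01 0.00000e+00 4.40000e-02]
   fitz [ 5.27971e+02  2.74079e+02  2.04000e-01 -1.18200e+00  4.20000e-02]
    scene 0.58 [249. 126.  62.  54.] mark [248.8, 126.9]
    top 0.66 [288. 214.  18.  16.] mark [426.9, 222.8]
small_tray tri [ 502.1 -260.3    4.9] {'scene': array([ 498.7, -262.4]), 'top': array([ 503.6, -263.2])}
   fit ['top'] [ 501.15  -262.8     -0.768    0.         inf]
   fit ['scene'] [ 4.93605e+02 -2.69969e+02 -2.16000e-01  0.00000e+00  3.30000e-02]
   fit ['top', 'scene'] [ 501.15  -262.8     -0.768    0.         inf]
   fitz [ 501.15  -262.8     -0.768    0.         inf]
    scene 0.67 [273. 242.  60.  58.] mark [273.8, 245.3]
    top 0.57 [319. 144.  66.  1
[... 1582 characters left out ...]
g_center tri [518.1 -95.1  32.2] {'scene': array([521.7, -97.4]), 'top': array([515.3, -91.3])}
   fit ['top'] [ 5.1572e+02 -9.1526e+01  0.0000e+00  0.0000e+00  1.5900e-01]h.py:43: RuntimeWarning: divide by zero encountered in scalar divide
  return sum(np.abs(cv2.GaussianBlur(sil(l,v[0],v[1],v[2]/50 if rot else yaw,v[3] if fz else z,p,x0,y0,mm.shape[1],mm.shape[0])-mm,(0,0),.8)).sum()/mm.sum() for p,mm,x0,y0 in V)
  np.max(np.abs(fsim[0] - fsim[1:])) <= fatol):
Traceback (most recent call last):
  File "m.py", line 28, in <module>
    print("   fit",ns,np.round(fit(l,x,y,yaw0,0,[(P[n],vw[n]) for n in ns],rot),3))
                                                       ~~^^^
KeyError: 'scene'
```

```bash
cat > m2.py <<'E'
from bench import arm
from h import *
E={"large_tray":(528,274,.2,7),"small_tray":(495,-269,-.216,7),"long_handle_center":(691,-2,-.05,20),"castor_center":(610.5,-60,.2,25),"foot_center":(606,56,0,20),"leg_center":(516,-92,0,35),"knob_center":(524,73,0,21),"short_handle_center":(440,18,0,20)}
acc={l:{"scene":[],"top":[]} for l in E}; P={}
for k in range(3):
  for n in("scene","top"):
    p=arm.get_image(n);P[n]=p
    for l,e in E.items():
        u=proj([[e[0],e[1],e[3]]],p)[0]
        for o in arm.outline_of(l,p):
            if np.hypot(*(np.array(o["box"][:2])-u))<14: acc[l][n].append(o["pixels"].astype(float)); break
for l,e in E.items():
    vw={n:np.mean(v,0) for n,v in acc[l].items() if v}
    print(l,{n:len(v) for n,v in acc[l].items()})
    rot="tray" in l or "handle" in l or "castor" in l
    for ns in(["top"],["scene"],["top","scene"]):
        if not all(n in vw for n in ns): continue
        r=[fit(l,e[0],e[1],y0,0,[(P[n],vw[n]) for n in ns],rot) for y0 in ([-.6,-.3,0,.3,.6] if "castor" in l else [e[2]])]
        print("   ",ns,np.round(min(r,key=lambda t:t[4]),3).tolist())
cv2.imwrite("pics/top_mid.png",cv2.resize(P["top"]["img"][115:280,255:385,::-1],None,fx=3.6,fy=3.6,interpolation=cv2.INTER_CUBIC))
cv2.imwrite("pics/cast.png",np.hstack([cv2.resize(P["top"]["img"][155:200,320:370,::-1],None,fx=8,fy=8,interpolation=cv2.INTER_CUBIC),cv2.resize(P["scene"]["img"][175:220,255:305,::-1],None,fx=8,fy=8,interpolation=cv2.INTER_CUBIC)]))
E
python3 m2.py
```

```text
large_tray {'scene': 3, 'top': 3}
    ['top'] [527.792, 273.842, 0.199, 0.0, 0.01]
    ['scene'] [528.438, 274.866, 0.208, 0.0, 0.013]
    ['top', 'scene'] [527.95, 274.163, 0.201, 0.0, 0.03]
small_tray {'scene': 3, 'top': 3}
    ['top'] [492.392, -269.823, -0.22, 0.0, 0.032]
    ['scene'] [493.214, -270.399, -0.215, 0.0, 0.032]
    ['top', 'scene'] [492.778, -270.061, -0.217, 0.0, 0.069]
long_handle_center {'scene': 3, 'top': 3}
    ['top'] [690.332, -2.011, -0.048, 0.0, 0.105]
    ['scene'] [691.969, -1.546, -0.048, 0.0, 0.058]
    ['top', 'scene'] [691.474, -1.924, -0.051, 0.0, 0.21]
castor_center {'scene': 3, 'top': 3}
    ['top'] [610.935, -60.778, 0.395, 0.0, 0.046]
    ['scene'] [613.161, -60.581, 0.407, 0.0, 0.047]
    ['top', 'scene'] [612.049, -60.69, 0.392, 0.0, 0.138]
foot_center {'scene': 3, 'top': 2}
    ['top'] [604.662, 55.197, 0.0, 0.0, 0.048]
    ['scene'] [606.945, 55.662, 0.0, 0.0, 0.07]
    ['top', 'scene'] [605.915, 55.293, 0.0, 0.0, 0.134]
leg_center {'scene': 3, 'top': 2}
    ['top'] [515.883, -94.698, 0.0, 0.0, 0.177]
    ['scene'] [518.894, -93.169, 0.0, 0.0, 0.044]
    ['top', 'scene'] [517.384, -94.512, 0.0, 0.0, 0.254]
knob_center {'scene': 3, 'top': 3}
    ['top'] [519.743, 72.287, 0.0, 0.0, 0.062]
    ['scene'] [521.433, 72.519, 0.0, 0.0, 0.083]
    ['top', 'scene'] [520.172, 72.133, 0.0, 0.0, 0.162]
short_handle_center {'scene': 3, 'top': 3}
    ['top'] [429.788, 23.757, -0.029, 0.0, 0.078]
    ['scene'] [432.293, 23.843, -0.035, 0.0, 0.122]
    ['top', 'scene'] [430.247, 23.215, -0.029, 0.0, 0.249]
```

View pics/cast.png

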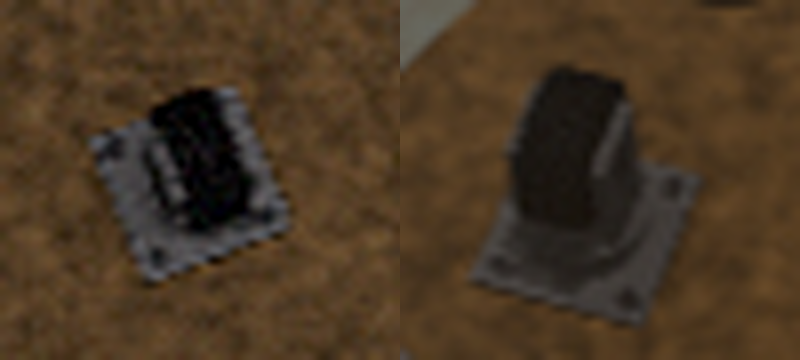

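View pics/top_mid.png

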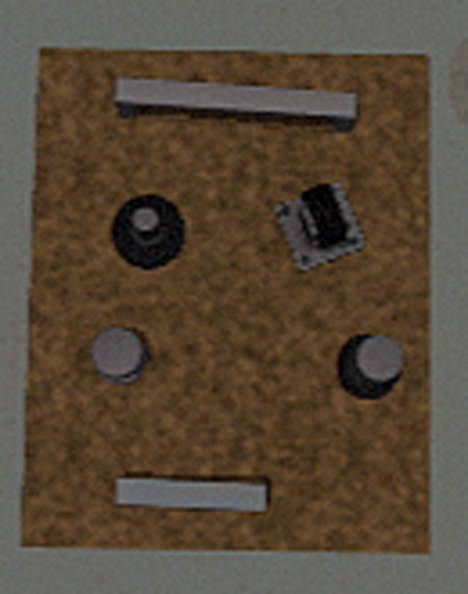

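```bash
cat > plan.py <<'E'
import sys
from h import *
from bench import arm
# usage: plan.py x y grasp_z g   -> successive calls
x,y,z,g=[float(v) for v in sys.argv[1:5]]
s=arm.read_state(); p=np.array(s["position"]); Rc=R.from_quat(s["ee_rot"])
print("t",round(s["clock"],2),"p",p.round(1),"g",round(np.arctan2(Rc.as_matrix()[1,0],Rc.as_matrix()[0,0]),3),"w",round(s["gripper_width"],1),"F",np.round(s["contact_force"],1),"j6",round(s["joints"][5],2))
T=np.array([x,y,z+54]); c,d=np.cos(g),np.sin(g)
Rt=R.from_matrix(np.array([[c,d,0],[d,-c,0],[0,0,-1]]))
for i in range(12):
    dp=Rc.inv().apply(T-p)/100; dr=(Rc.inv()*Rt).as_rotvec()/.5
    if abs(dp).max()<.003 and abs(dr).max()<.003: break
    kp=min(1,1/abs(dp).max()) if abs(dp).max()>1 else 1
    kr=min(1,1/abs(dr).max()) if abs(dr).max()>1 else 1
    a=np.r_[(dp*kp),(dr*kr)].round(3); n=max(np.linalg.norm(a[:3])*2,np.degrees(np.linalg.norm(a[3:])*.5)/8.59)
    p=p+Rc.apply(a[:3]*100); Rc=Rc*R.from_rotvec(a[3:]*.5)
    print(a.tolist(),"rows",round(n,1),"->",p.round(0))
E
python3 plan.py 691.4 -1.9 240 -1.621
```

```text
t 5.1 p [182.1 597.8 303.9] g -0.296 w 85.3 F [0.1 1.  0.4] j6 -0.26
[1.0, 0.642, 0.015, 0.0, -0.0, 1.0] rows 3.3 -> [259. 507. 302.]
[1.0, 0.071, 0.013, 0.0, -0.0, 1.0] rows 3.3 -> [324. 431. 301.]
[1.0, -0.457, 0.014, 0.0, -0.0, 0.65] rows 2.2 -> [395. 347. 300.]
[1.0, -0.939, 0.017, 0.0, -0.0, 0.0] rows 2.7 -> [484. 242. 298.]
[1.0, -0.939, 0.017, 0.0, -0.0, 0.0] rows 2.7 -> [573. 138. 296.]
[1.0, -0.939, 0.017, 0.0, -0.0, 0.0] rows 2.7 -> [661.  33. 295.]
[0.337, -0.316, 0.006, 0.0, -0.0, 0.0] rows 0.9 -> [691.  -2. 294.]
```

apply_moves([
  [[1,0.64,0.02,0,0,1,1],[1,0.64,0.02,0,0,1,1],[1,0.64,0.02,0,0,1,1],[1,0.64,0.02,0,0,1,1]],
])

```text
clock: 5.5
position: [260.8, 505.2, 302.4]
ee_rot: [0.921, -0.391, 0.0, 0.0]
contact_force: [-0.3, 0.0, 0.1]
gripper_width: 85.4
```

apply_moves([
  [[1,0.07,0.01,0,0,1,1],[1,0.07,0.01,0,0,1,1],[1,0.07,0.01,0,0,1,1],[1,0.07,0.01,0,0,1,1]],
])

```text
clock: 5.9
position: [325.2, 429.8, 301.3]
ee_rot: [0.795, -0.606, -0.0, -0.0]
contact_force: [-0.2, 0.3, 0.0]
gripper_width: 86.0
```

apply_moves([
  [[1,-0.46,0.01,0,0,0.65,1],[1,-0.46,0.01,0,0,0.65,1],[1,-0.46,0.01,0,0,0.65,1]],
])

```text
clock: 6.2
position: [397.2, 344.4, 300.0]
ee_rot: [-0.687, 0.727, -0.0, -0.0]
contact_force: [-0.5, 0.5, 0.0]
gripper_width: 85.4
```

```bash
python3 plan.py 691.4 -1.9 240 -1.621
```

```text
t 6.2 p [397.2 344.4 300. ] g -1.627 w 85.4 F [-0.5  0.5  0. ] j6 -1.08
[1.0, -0.952, 0.019, 0.0, -0.001, -0.013] rows 2.8 -> [487. 239. 298.]
[1.0, -0.94, 0.018, 0.0, -0.0, 0.0] rows 2.7 -> [575. 135. 296.]
[1.0, -0.939, 0.018, 0.0, -0.0, 0.0] rows 2.7 -> [664.  30. 295.]
[0.305, -0.287, 0.006, 0.0, -0.0, 0.0] rows 0.8 -> [691.  -2. 294.]
```

Works sequentially and accurately.

apply_moves([
  [[1,-0.95,0.02,0,0,-0.01,1],[1,-0.95,0.02,0,0,-0.01,1],[1,-0.95,0.02,0,0,-0.01,1],[1,-0.95,0.02,0,0,-0.01,1]],
])

```text
clock: 6.6
position: [487.4, 240.0, 297.7]
ee_rot: [-0.689, 0.724, -0.0, -0.0]
contact_force: [0.0, -0.0, 0.8]
gripper_width: 85.6
```

apply_moves([
  [[1,-0.94,0.02,0,0,0,1],[1,-0.94,0.02,0,0,0,1],[1,-0.94,0.02,0,0,0,1],[1,-0.94,0.02,0,0,0,1]],
])

```text
clock: 7.0
position: [576.8, 136.4, 295.3]
ee_rot: [-0.69, 0.724, -0.0, -0.0]
contact_force: [-1.1, -0.1, -0.6]
gripper_width: 85.5
```

apply_moves([
  [[1,-0.94,0.02,0,0,0,1],[1,-0.94,0.02,0,0,0,1],[1,-0.94,0.02,0,0,0,1],[1,-0.94,0.02,0,0,0,1]],
])

```text
clock: 7.4
position: [666.0, 32.5, 292.6]
ee_rot: [-0.69, 0.724, -0.0, -0.0]
contact_force: [-0.7, -0.6, -0.7]
gripper_width: 85.3
```

```bash
python3 plan.py 691.4 -1.9 150 -1.621
```

```text
t 7.4 p [666.   32.5 292.6] g -1.619 w 85.3 F [-0.7 -0.6 -0.7] j6 -0.34
[0.331, -0.271, 0.886, 0.001, -0.001, 0.004] rows 2.0 -> [691.  -2. 204.]
```

apply_moves([
  [[0.33,-0.27,0.88,0,0,0,0.2],[0.33,-0.27,0.88,0,0,0,0.2],[0.33,-0.27,0.88,0,0,0,0.2],[0.33,-0.27,0.88,0,0,0,0.2],[0.33,-0.27,0.88,0,0,0,0.2]],
])

```text
clock: 7.9
position: [690.5, 1.9, 208.5]
ee_rot: [-0.692, 0.722, -0.001, 0.002]
contact_force: [-0.2, 0.3, 0.4]
gripper_width: 51.0
```

```bash
python3 plan.py 691.4 -1.9 35 -1.621
```

```text
t 7.9 p [690.5   1.9 208.5] g -1.614 w 51.0 F [-0.2  0.3  0.4] j6 -0.28
[0.032, -0.005, 1.0, -0.008, 0.001, 0.015] rows 2.0 -> [691.  -1. 109.]
[0.006, -0.002, 0.195, -0.0, -0.0, -0.0] rows 0.4 -> [691.  -2.  89.]
```

apply_moves([
  [[0.02,0,0.3,0,0,0,0.2],[0.02,0,0.6,0,0,0,0.2],[0.02,0,0.9,0,0,0,0.2],[0.02,0,0.95,0,0,0,0.2],[0.02,0,0.95,0,0,0,0.2],[0.02,0,0.95,0,0,0,0.2]],
])

```text
clock: 8.5
position: [691.1, -1.0, 114.0]
ee_rot: [-0.691, 0.722, -0.002, 0.002]
contact_force: [-0.1, -0.1, 0.2]
gripper_width: 51.2
```

```bash
python3 plan.py 691.4 -1.9 35 -1.621; python3 - <<'E'
from bench import arm; import cv2
p=arm.get_image("scene"); cv2.imwrite("pics/g1.png",cv2.resize(p["img"][100:340,160:460,::-1],None,fx=2.5,fy=2.5,interpolation=2))
E
```

```text
t 8.5 p [691.1  -1.  114. ] g -1.614 w 51.2 F [-0.1 -0.1  0.2] j6 -0.28
[0.009, -0.002, 0.25, -0.01, 0.001, 0.013] rows 0.5 -> [691.  -2.  89.]
```

View pics/g1.png

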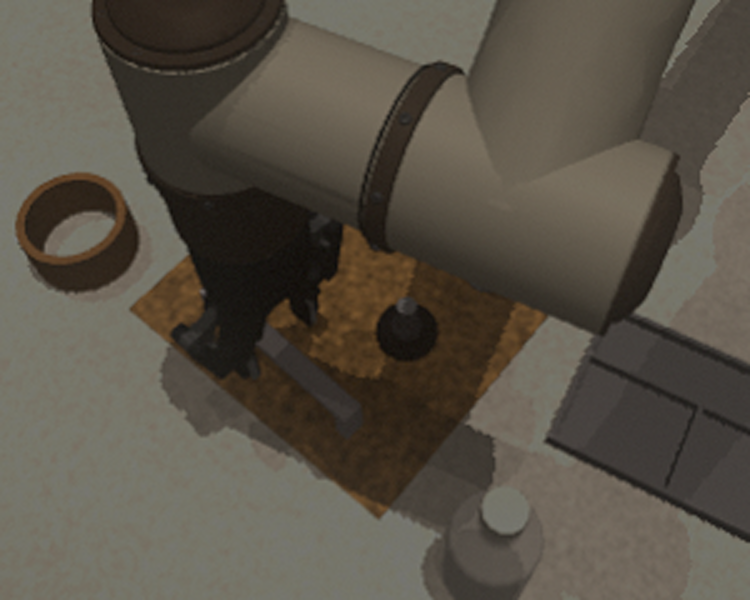

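Gripper straddles the bar (crop pixel ≈ 265,350), clear of its neighbours. Descend and close.

apply_moves([
  [[0.01,0,0.12,0,0,0.01,0.2],[0.01,0,0.24,0,0,0.01,0.2],[0.01,0,0.24,0,0,0.01,0.2],[0.01,0,0.24,0,0,0.01,-0.8],[0.01,0,0.24,0,0,0.01,-0.8],[0.01,0,0.24,0,0,0.01,-0.8],[0.01,0,0.24,0,0,0.01,-0.8],[0.01,0,0.24,0,0,0.01,-0.8],[0.01,0,0.24,0,0,0.01,-0.8]],
])

```text
clock: 9.45
position: [689.9, -2.7, 87.3]
ee_rot: [-0.689, 0.725, -0.0, 0.0]
contact_force: [0.4, -0.2, 1.2]
gripper_width: 16.7
```

```bash
python3 plan.py 691.4 -1.9 35 -1.621
```

```text
t 9.45 p [689.9  -2.7  87.3] g -1.621 w 16.7 F [ 0.4 -0.2  1.2] j6 -0.28
[-0.008, -0.015, -0.017, -0.002, 0.0, 0.001] rows 0.0 -> [691.  -2.  89.]
```

apply_moves([
  [[0,0,0,0,0,0,-1],[0,0,0,0,0,0,-1],[0,0,-0.2,0,0,0,-1],[0,0,-0.5,0,0,0,-1],[0,0,-0.8,0,0,0,-1],[0,0,-1,0,0,0,-1],[0,0,-1,0,0,0,-1]],
])

```text
clock: 10.15
position: [690.8, -2.4, 190.2]
ee_rot: [-0.689, 0.724, -0.002, 0.003]
contact_force: [0.5, -0.6, -1.7]
gripper_width: 16.8
```

```bash
python3 plan.py 490.8 266.6 140 -1.369;python3 - <<'E'
from bench import arm; import cv2
p=arm.get_image("scene"); cv2.imwrite("pics/g2.png",cv2.resize(p["img"][100:340,160:460,::-1],None,fx=2.5,fy=2.5,interpolation=2))
E
```

```text
t 10.15 p [690.8  -2.4 190.2] g -1.62 w 16.8 F [ 0.5 -0.6 -1.7] j6 -0.28
[-1.0, 0.824, -0.018, -0.013, 0.001, -0.503] rows 2.6 -> [613. 102. 192.]
[-1.0, 0.468, -0.012, 0.0, 0.0, 0.0] rows 2.2 -> [548. 190. 193.]
[-0.863, 0.403, -0.011, 0.0, 0.0, 0.0] rows 1.9 -> [491. 267. 194.]
```

View pics/g2.png

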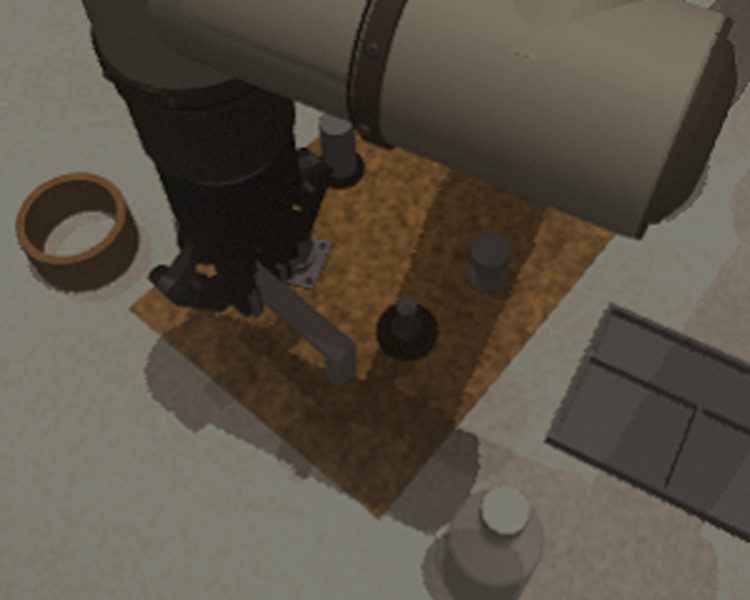

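Handle is held level (end at crop ≈345,360). Carry it over.

apply_moves([
  [[-0.3,0.25,0,0,0,-0.15,-1],[-0.7,0.57,-0.02,0,0,-0.35,-1],[-1,0.82,-0.02,0,0,-0.5,-1],[-1,0.82,-0.02,0,0,-0.5,-1]],
])

```text
clock: 10.6
position: [608.9, 104.3, 186.6]
ee_rot: [0.776, -0.631, -0.002, 0.002]
contact_force: [-0.9, 0.4, -2.0]
gripper_width: 16.9
```

apply_moves([
  [[-0.4,0.19,0,0,0,0,-1],[-0.8,0.37,-0.01,0,0,0,-1],[-1,0.47,-0.01,0,0,0,-1],[-1,0.47,-0.01,0,0,0,-1]],
])

```text
clock: 11.0
position: [544.7, 191.3, 188.1]
ee_rot: [0.775, -0.632, -0.001, 0.002]
contact_force: [0.1, 0.4, -2.4]
gripper_width: 16.8
```

apply_moves([
  [[-0.4,0.19,0,0,0,0,-1],[-0.7,0.33,-0.01,0,0,0,-1],[-0.86,0.4,-0.01,0,0,0,-1],[-0.86,0.4,-0.01,0,0,0,-1],[-0.86,0.4,-0.01,0,0,0,-1]],
])

```text
clock: 11.5
position: [490.6, 265.6, 189.8]
ee_rot: [0.774, -0.633, -0.0, 0.001]
contact_force: [-0.0, -0.2, -1.6]
gripper_width: 17.1
```

```bash
python3 plan.py 490.8 266.6 65 -1.369
```

```text
t 11.5 p [490.6 265.6 189.8] g -1.371 w 17.1 F [-0.  -0.2 -1.6] j6 -0.59
[-0.011, -0.005, 0.708, 0.004, -0.002, -0.005] rows 1.4 -> [491. 267. 119.]
```

apply_moves([
  [[-0.01,-0.01,0.25,0,0,0,-1],[-0.01,-0.01,0.5,0,0,0,-1],[-0.01,-0.01,0.7,0,0,0,-1],[-0.01,-0.01,0.72,0,0,0,-1],[-0.01,-0.01,0.72,0,0,0,-1]],
])

```text
clock: 12.0
position: [491.9, 266.5, 118.4]
ee_rot: [0.774, -0.634, 0.0, 0.001]
contact_force: [-0.6, 1.4, -1.5]
gripper_width: 16.8
```

```bash
python3 plan.py 490.8 266.6 38.5 -1.369;python3 - <<'E'
from bench import arm; import cv2
p=arm.get_image("scene"); a=cv2.resize(p["img"][180:340,360:520,::-1],None,fx=2.5,fy=2.5,interpolation=2)
p=arm.get_image("top"); b=cv2.resize(p["img"][150:270,140:260,::-1],(400,400),interpolation=2)
import numpy as np;cv2.imwrite("pics/g3.png",np.hstack([a,b]))
E
```

```text
t 12.0 p [491.9 266.5 118.4] g -1.372 w 16.8 F [-0.6  1.4 -1.5] j6 -0.59
[-0.004, 0.01, 0.259, 0.002, -0.002, -0.006] rows 0.5 -> [491. 267.  92.]
```

View pics/g3.png

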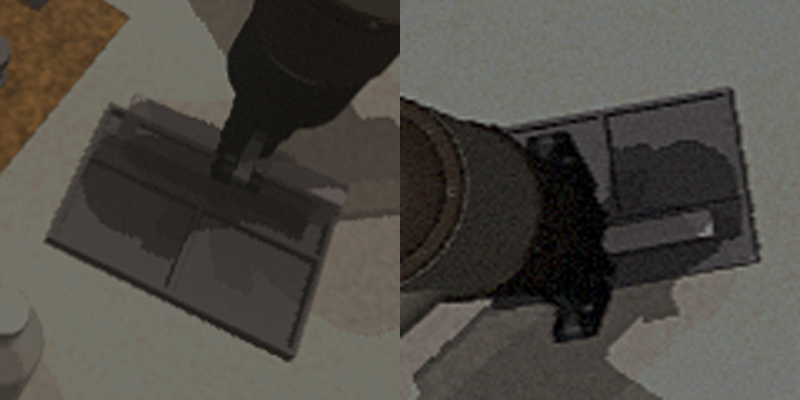

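The handle is over the long pocket, aligned (right panel bar at 660,228, between its walls). Lower.

apply_moves([
  [[0,0.01,0.1,0,0,-0.01,-1],[0,0.01,0.18,0,0,-0.01,-1],[0,0.01,0.22,0,0,-0.01,-1],[0,0.01,0.24,0,0,-0.01,-1],[0,0.01,0.26,0,0,-0.01,-1],[0,0.01,0.27,0,0,-0.01,-1],[0,0.01,0.27,0,0,-0.01,-1]],
])

```text
clock: 12.8
position: [490.3, 267.4, 91.9]
ee_rot: [0.776, -0.631, 0.0, -0.0]
contact_force: [0.7, 0.1, -2.0]
gripper_width: 17.0
```

```bash
python3 plan.py 490.8 266.6 37 -1.369
```

```text
t 12.8 p [490.3 267.4  91.9] g -1.366 w 17.0 F [ 0.7  0.1 -2. ] j6 -0.58
[0.008, -0.003, 0.009, -0.0, -0.0, 0.007] rows 0.0 -> [491. 267.  91.]
```

apply_moves([
  [[0.01,0,0.01,0,0,0,-1],[0.01,0,0.02,0,0,0,-1],[0.01,0,0.02,0,0,0,-1]],
])

```text
clock: 13.1
position: [490.8, 266.6, 91.1]
ee_rot: [0.776, -0.631, 0.0, -0.001]
contact_force: [-2.1, -1.2, 5.4]
gripper_width: 16.7
```

apply_moves([
  [[0,0,0,0,0,0,0],[0,0,0,0,0,0,0],[0,0,0,0,0,0,0],[0,0,0,0,0,0,0]],
])

```text
clock: 13.5
position: [490.5, 266.3, 89.8]
ee_rot: [0.776, -0.631, 0.0, 0.0]
contact_force: [-0.7, 0.4, 0.8]
gripper_width: 42.5
```

apply_moves([
  [[0,0,-0.2,0,0,0,0],[0,0,-0.6,0,0,0,0],[0,0,-1,0,0,0,0],[0,0,-1,0,0,0,0]],
])

```text
clock: 13.9
position: [493.0, 268.2, 195.8]
ee_rot: [0.776, -0.63, 0.001, -0.006]
contact_force: [0.4, 0.6, -0.5]
gripper_width: 42.6
```

```bash
python3 plan.py 612 -60.7 150 -2.747
```

```text
t 13.9 p [493.  268.2 195.8] g -1.364 w 42.6 F [ 0.4  0.6 -0.5] j6 -0.58
[1.0, -0.142, -0.027, -0.004, 0.009, 1.0] rows 3.3 -> [527. 173. 198.]
[1.0, -0.746, -0.03, -0.004, 0.009, 1.0] rows 3.3 -> [570.  56. 201.]
[0.458, -1.0, -0.024, -0.004, 0.007, 0.765] rows 2.6 -> [607. -47. 204.]
[0.007, -0.14, -0.004, 0.0, -0.0, 0.0] rows 0.3 -> [612. -61. 204.]
```

apply_moves([
  [[1,-0.14,-0.03,0,0.01,1,0.2],[1,-0.14,-0.03,0,0.01,1,0.2],[1,-0.14,-0.03,0,0.01,1,0.2],[1,-0.14,-0.03,0,0.01,1,0.2]],
])

```text
clock: 14.3
position: [524.7, 169.4, 192.3]
ee_rot: [-0.593, 0.805, -0.002, -0.002]
contact_force: [-1.2, 0.5, 0.7]
gripper_width: 51.2
```

apply_moves([
  [[1,-0.75,-0.03,0,0.01,1,0.2],[1,-0.75,-0.03,0,0.01,1,0.2],[1,-0.75,-0.03,0,0.01,1,0.2],[1,-0.75,-0.03,0,0.01,1,0.2]],
])

```text
clock: 14.7
position: [567.7, 50.7, 195.7]
ee_rot: [-0.374, 0.927, -0.004, -0.004]
contact_force: [1.3, 0.7, 0.6]
gripper_width: 51.3
```

apply_moves([
  [[0.46,-1,-0.02,0,0.01,0.76,0.2],[0.46,-1,-0.02,0,0.01,0.76,0.2],[0.46,-1,-0.02,0,0.01,0.76,0.2],[0.46,-1,-0.02,0,0.01,0.76,0.2],[0.46,-1,-0.02,0,0.01,0.76,0.2]],
])

```text
clock: 15.2
position: [604.0, -49.7, 198.6]
ee_rot: [-0.197, 0.98, -0.005, -0.005]
contact_force: [-0.7, -0.2, 0.2]
gripper_width: 51.4
```

```bash
python3 plan.py 612 -60.7 90 -2.747;python3 - <<'E'
from bench import arm; import cv2
p=arm.get_image("scene"); a=cv2.resize(p["img"][180:340,360:520,::-1],None,fx=2.5,fy=2.5,interpolation=2)
p=arm.get_image("top"); b=cv2.resize(p["img"][150:270,140:260,::-1],(400,400),interpolation=2)
import numpy as np;cv2.imwrite("pics/g4.png",np.hstack([a,b]))
E
```

```text
t 15.2 p [604.  -49.7 198.6] g -2.745 w 51.4 F [-0.7 -0.2  0.2] j6 -1.37
[-0.038, -0.128, 0.546, -0.015, -0.024, 0.005] rows 1.1 -> [612. -61. 144.]
```

View pics/g4.png

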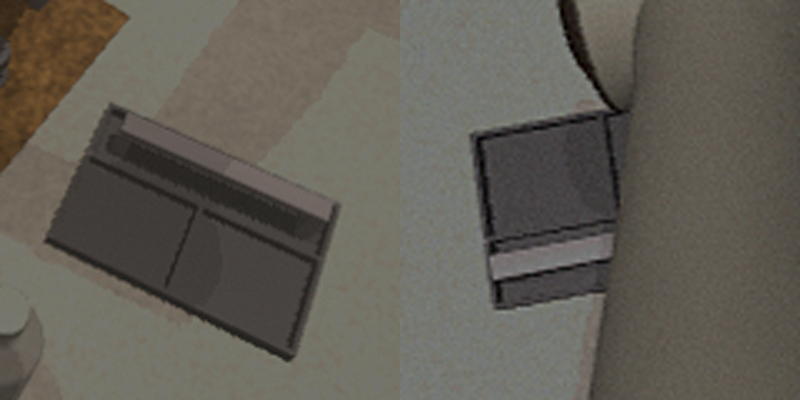

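Handle sits in the long pocket, inside its walls on both ends. Now the castor.

apply_moves([
  [[-0.04,-0.13,0.2,-0.01,-0.02,0,0.2],[-0.04,-0.13,0.4,-0.01,-0.02,0,0.2],[-0.04,-0.13,0.55,-0.01,-0.02,0,0.2],[-0.04,-0.13,0.55,-0.01,-0.02,0,0.2],[-0.04,-0.13,0.55,-0.01,-0.02,0,0.2]],
])

```text
clock: 15.8
position: [612.9, -59.9, 144.7]
ee_rot: [-0.198, 0.98, -0.002, -0.0]
contact_force: [-0.5, -0.8, 0.1]
gripper_width: 51.1
```

```bash
python3 plan.py 612 -60.7 45 -2.747;python3 - <<'E'
from bench import arm; import cv2
p=arm.get_image("scene"); a=cv2.resize(p["img"][120:280,200:360,::-1],None,fx=3,fy=3,interpolation=2)
cv2.imwrite("pics/g5.png",a)
E
```

```text
t 15.8 p [612.9 -59.9 144.7] g -2.744 w 51.1 F [-0.5 -0.8  0.1] j6 -1.34
[0.011, -0.002, 0.457, -0.007, -0.002, 0.007] rows 0.9 -> [612. -61.  99.]
```

View pics/g5.png

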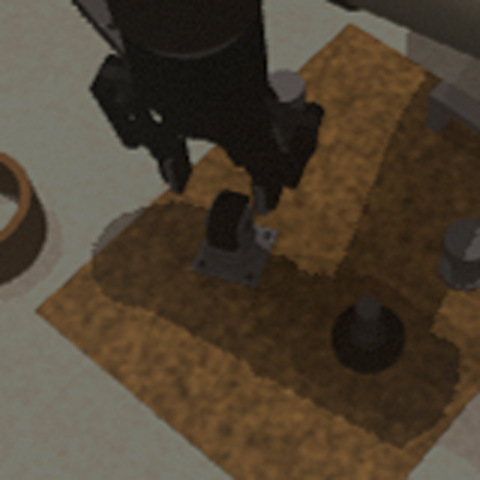

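The fingers are above the castor (at 230,230), one on either side of its wheel. Descend and close.

apply_moves([
  [[0.01,0,0.15,-0.01,0,0.01,0.2],[0.01,0,0.3,-0.01,0,0.01,0.2],[0.01,0,0.44,-0.01,0,0.01,0.2],[0.01,0,0.44,-0.01,0,0.01,0.2],[0.01,0,0.44,-0.01,0,0.01,-1],[0.01,0,0.44,-0.01,0,0.01,-1],[0.01,0,0.44,-0.01,0,0.01,-1],[0.01,0,0.44,-0.01,0,0.01,-1],[0.01,0,0.44,-0.01,0,0.01,-1]],
])

```text
clock: 16.75
position: [612.3, -61.4, 101.1]
ee_rot: [-0.194, 0.981, 0.001, 0.0]
contact_force: [-1.1, -0.2, 1.6]
gripper_width: 25.0
```

```bash
python3 plan.py 612 -60.7 45 -2.747
```

```text
t 16.75 p [612.3 -61.4 101.1] g -2.751 w 25.0 F [-1.1 -0.2  1.6] j6 -1.34
[-0.0, 0.007, 0.021, 0.002, 0.001, -0.007] rows 0.0 -> [612. -61.  99.]
```

apply_moves([
  [[0,0,-0.2,0,0,0,-1],[0,0,-0.5,0,0,0,-1],[0,0,-0.8,0,0,0,-1],[0,0,-1,0,0,0,-1],[0,0,-1,0,0,0,-1]],
])

```text
clock: 17.25
position: [613.4, -61.5, 203.9]
ee_rot: [-0.194, 0.981, 0.0, 0.003]
contact_force: [-0.7, -0.2, -0.4]
gripper_width: 25.0
```

```bash
python3 plan.py 542.3 324.1 145 -2.94
```

```text
t 17.25 p [613.4 -61.5 203.9] g -2.75 w 25.0 F [-0.7 -0.2 -0.4] j6 -1.34
[-0.212, 1.0, 0.013, -0.0, 0.011, 0.379] rows 2.0 -> [595.  39. 203.]
[-0.019, 1.0, 0.013, -0.0, 0.0, 0.0] rows 2.0 -> [577. 137. 201.]
[-0.019, 1.0, 0.012, -0.0, 0.0, 0.0] rows 2.0 -> [559. 236. 200.]
[-0.018, 0.899, 0.012, -0.0, 0.0, 0.0] rows 1.8 -> [542. 324. 199.]
```

apply_moves([
  [[-0.07,0.3,0,0,0.01,0.12,-1],[-0.15,0.7,0.01,0,0.01,0.26,-1],[-0.21,1,0.01,0,0.01,0.38,-1],[-0.21,1,0.01,0,0.01,0.38,-1]],
])

```text
clock: 17.65
position: [592.1, 41.7, 198.1]
ee_rot: [-0.102, 0.995, 0.0, -0.004]
contact_force: [0.9, 0.1, -1.1]
gripper_width: 25.0
```

apply_moves([
  [[-0.01,0.4,0.01,0,0,0,-1],[-0.02,0.8,0.01,0,0,0,-1],[-0.02,1,0.01,0,0,0,-1]],
])

```text
clock: 17.95
position: [574.6, 138.9, 197.3]
ee_rot: [-0.101, 0.995, 0.0, -0.004]
contact_force: [0.6, -0.2, -0.4]
gripper_width: 25.1
```

apply_moves([
  [[-0.01,0.4,0.01,0,0,0,-1],[-0.02,0.8,0.01,0,0,0,-1],[-0.02,1,0.01,0,0,0,-1]],
])

```text
clock: 18.25
position: [556.7, 237.6, 196.4]
ee_rot: [-0.101, 0.995, -0.0, -0.004]
contact_force: [-0.1, -0.4, -1.0]
gripper_width: 25.0
```

apply_moves([
  [[-0.01,0.4,0.01,0,0,0,-1],[-0.02,0.7,0.01,0,0,0,-1],[-0.02,0.9,0.01,0,0,0,-1],[-0.02,0.9,0.01,0,0,0,-1],[-0.02,0.9,0.01,0,0,0,-1]],
])

```text
clock: 18.75
position: [541.1, 323.7, 195.9]
ee_rot: [-0.1, 0.995, -0.0, -0.004]
contact_force: [0.9, -1.0, -1.2]
gripper_width: 25.0
```

```bash
python3 plan.py 542.3 324.1 75 -2.94
```

```text
t 18.75 p [541.1 323.7 195.9] g -2.941 w 25.0 F [ 0.9 -1.  -1.2] j6 -2.16
[-0.018, 0.001, 0.669, 0.0, -0.016, -0.001] rows 1.3 -> [542. 324. 129.]
```

apply_moves([
  [[-0.02,0,0.2,0,-0.02,0,-1],[-0.02,0,0.4,0,-0.02,0,-1],[-0.02,0,0.6,0,-0.02,0,-1],[-0.02,0,0.72,0,-0.02,0,-1],[-0.02,0,0.72,0,-0.02,0,-1],[-0.02,0,0.72,0,-0.02,0,-1]],
])

```text
clock: 19.35
position: [543.4, 324.2, 125.3]
ee_rot: [-0.1, 0.995, 0.001, 0.002]
contact_force: [-0.1, 0.6, -0.5]
gripper_width: 24.8
```

```bash
python3 plan.py 542.3 324.1 51 -2.94;python3 - <<'E'
from bench import arm; import cv2
p=arm.get_image("scene"); a=cv2.resize(p["img"][180:340,360:520,::-1],None,fx=2.5,fy=2.5,interpolation=2)
p=arm.get_image("top"); b=cv2.resize(p["img"][150:270,140:260,::-1],(400,400),interpolation=2)
import numpy as np;cv2.imwrite("pics/g6.png",np.hstack([a,b]))
E
```

```text
t 19.35 p [543.4 324.2 125.3] g -2.941 w 24.8 F [-0.1  0.6 -0.5] j6 -2.17
[0.012, 0.001, 0.203, 0.002, 0.009, -0.003] rows 0.4 -> [542. 324. 105.]
```

View pics/g6.png

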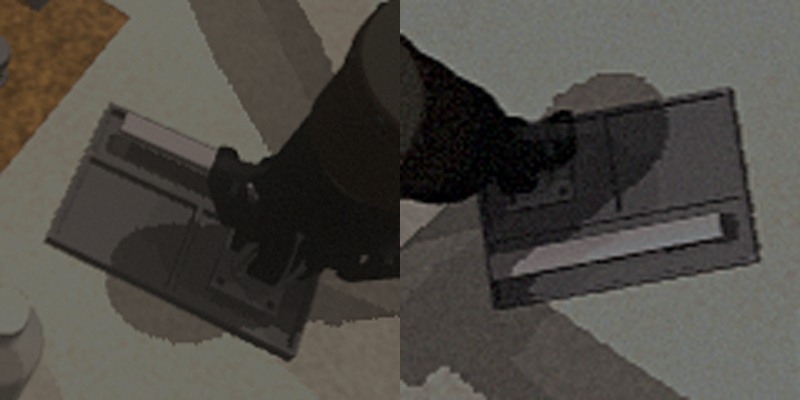

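Castor's plate (right panel ≈540,190) is inside its pocket outline. Lower.

apply_moves([
  [[0.01,0,0.08,0,0.01,0,-1],[0.01,0,0.14,0,0.01,0,-1],[0.01,0,0.18,0,0.01,0,-1],[0.01,0,0.2,0,0.01,0,-1],[0.01,0,0.21,0,0.01,0,-1],[0.01,0,0.21,0,0.01,0,-1],[0.01,0,0.21,0,0.01,0,-1]],
])

```text
clock: 20.15
position: [541.7, 324.4, 105.1]
ee_rot: [-0.101, 0.995, 0.0, -0.001]
contact_force: [-2.7, -1.7, 6.7]
gripper_width: 24.8
```

```bash
python3 plan.py 542.3 324.1 51 -2.94
```

```text
t 20.15 p [541.7 324.4 105.1] g -2.94 w 24.8 F [-2.7 -1.7  6.7] j6 -2.16
[-0.006, -0.004, 0.001, 0.001, -0.003, -0.0] rows 0.0 -> [542. 324. 105.]
```

apply_moves([
  [[0,0,0,0,0,0,0.1],[0,0,0,0,0,0,0.1],[0,0,0,0,0,0,0.1],[0,0,0,0,0,0,0.1]],
])

```text
clock: 20.55
position: [542.0, 324.5, 103.5]
ee_rot: [-0.1, 0.995, 0.0, -0.001]
contact_force: [-1.1, 0.8, -0.5]
gripper_width: 47.1
```

apply_moves([
  [[0,0,-0.2,0,0,0,0.1],[0,0,-0.6,0,0,0,0.1],[0,0,-1,0,0,0,0.1],[0,0,-1,0,0,0,0.1]],
])

```text
clock: 20.95
position: [544.7, 326.3, 210.6]
ee_rot: [-0.101, 0.995, 0.004, 0.005]
contact_force: [1.6, 0.6, 0.0]
gripper_width: 46.9
```

```bash
python3 plan.py 606 55.3 140 -2.94
```

```text
t 20.95 p [544.7 326.3 210.6] g -2.939 w 46.9 F [1.6 0.6 0. ] j6 -2.16
[-0.02, -1.0, 0.053, 0.013, 0.021, 0.001] rows 2.0 -> [567. 229. 205.]
[-0.021, -1.0, 0.06, -0.0, 0.0, 0.0] rows 2.0 -> [589. 131. 199.]
[-0.016, -0.778, 0.047, -0.0, 0.0, 0.0] rows 1.6 -> [606.  55. 194.]
```

apply_moves([
  [[-0.02,-1,0.05,0.01,0.02,0,0.1],[-0.02,-1,0.05,0.01,0.02,0,0.1],[-0.02,-1,0.05,0.01,0.02,0,0.1]],
])

```text
clock: 21.25
position: [564.0, 222.0, 197.7]
ee_rot: [-0.097, 0.995, -0.003, -0.007]
contact_force: [-0.0, 0.2, -0.8]
gripper_width: 47.0
```

apply_moves([
  [[-0.02,-1,0.06,0,0,0,0.1],[-0.02,-1,0.06,0,0,0,0.1],[-0.02,-1,0.06,0,0,0,0.1]],
])

```text
clock: 21.55
position: [585.9, 124.6, 192.0]
ee_rot: [-0.097, 0.995, -0.003, -0.007]
contact_force: [0.2, 0.2, -0.3]
gripper_width: 46.8
```

apply_moves([
  [[-0.02,-0.78,0.05,0,0,0,0.1],[-0.02,-0.78,0.05,0,0,0,0.1],[-0.02,-0.78,0.05,0,0,0,0.1],[-0.02,-0.78,0.05,0,0,0,0.1]],
])

```text
clock: 21.95
position: [603.4, 53.1, 188.0]
ee_rot: [-0.1, 0.995, -0.003, -0.006]
contact_force: [-0.2, 0.5, 0.3]
gripper_width: 47.3
```

```bash
python3 plan.py 606 55.3 75 -2.94;python3 - <<'E'
from bench import arm; import cv2
p=arm.get_image("scene"); a=cv2.resize(p["img"][180:340,360:520,::-1],None,fx=2.5,fy=2.5,interpolation=2)
p=arm.get_image("top"); b=cv2.resize(p["img"][150:270,140:260,::-1],(400,400),interpolation=2)
import numpy as np;cv2.imwrite("pics/g7.png",np.hstack([a,b]))
E
```

```text
t 21.95 p [603.4  53.1 188. ] g -2.942 w 47.3 F [-0.2  0.5  0.3] j6 -1.73
[-0.037, 0.019, 0.589, -0.008, -0.023, -0.004] rows 1.2 -> [606.  55. 129.]
```

View pics/g7.png

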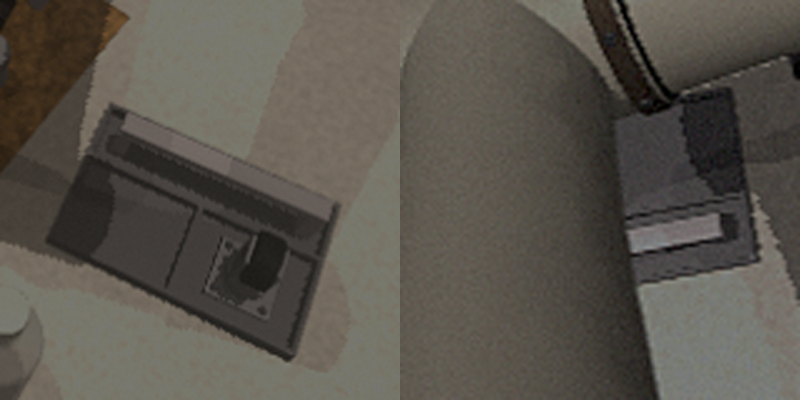

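Castor stands flat in its pocket (left panel ≈245,275). Next the foot.

apply_moves([
  [[-0.04,0.02,0.2,-0.01,-0.02,0,0.1],[-0.04,0.02,0.4,-0.01,-0.02,0,0.1],[-0.04,0.02,0.59,-0.01,-0.02,0,0.1],[-0.04,0.02,0.59,-0.01,-0.02,0,0.1],[-0.04,0.02,0.59,-0.01,-0.02,0,0.1]],
])

```text
clock: 22.55
position: [606.4, 56.6, 129.6]
ee_rot: [-0.101, 0.995, 0.0, -0.001]
contact_force: [-0.8, 0.4, 0.3]
gripper_width: 47.0
```

```bash
python3 plan.py 606 55.3 37 -2.94;python3 - <<'E'
from bench import arm; import cv2
p=arm.get_image("scene"); a=cv2.resize(p["img"][150:310,240:400,::-1],None,fx=3,fy=3,interpolation=2)
cv2.imwrite("pics/g8.png",a)
E
```

```text
t 22.55 p [606.4  56.6 129.6] g -2.939 w 47.0 F [-0.8  0.4  0.3] j6 -1.73
[0.006, -0.012, 0.386, 0.001, -0.002, 0.002] rows 0.8 -> [606.  55.  91.]
```

View pics/g8.png

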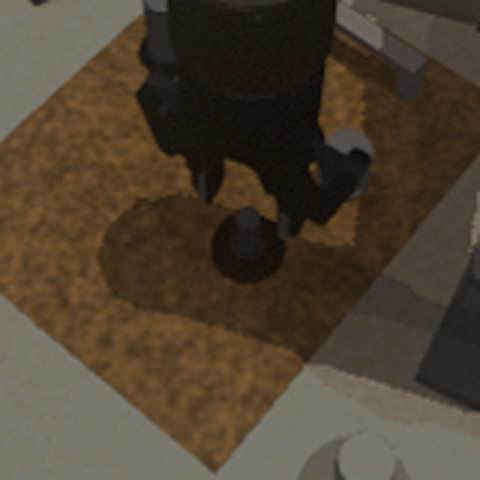

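Fingers straddle the stem (247,220). Descend and close.

apply_moves([
  [[0.01,-0.01,0.15,0,0,0,0.1],[0.01,-0.01,0.3,0,0,0,0.1],[0.01,-0.01,0.38,0,0,0,0.1],[0.01,-0.01,0.38,0,0,0,0.1],[0.01,-0.01,0.38,0,0,0,-1],[0.01,-0.01,0.38,0,0,0,-1],[0.01,-0.01,0.38,0,0,0,-1],[0.01,-0.01,0.38,0,0,0,-1],[0.01,-0.01,0.38,0,0,0,-1]],
])

```text
clock: 23.5
position: [606.1, 54.6, 92.5]
ee_rot: [-0.1, 0.995, 0.001, 0.0]
contact_force: [-0.5, 0.3, 6.5]
gripper_width: 14.6
```

```bash
python3 plan.py 606 55.3 37 -2.94
```

```text
t 23.5 p [606.1  54.6  92.5] g -2.94 w 14.6 F [-0.5  0.3  6.5] j6 -1.72
[-0.0, 0.007, 0.015, 0.002, 0.002, -0.001] rows 0.0 -> [606.  55.  91.]
```

apply_moves([
  [[0,0,-0.2,0,0,0,-1],[0,0,-0.5,0,0,0,-1],[0,0,-0.8,0,0,0,-1],[0,0,-1,0,0,0,-1],[0,0,-1,0,0,0,-1]],
])

```text
clock: 24.0
position: [606.8, 54.6, 194.3]
ee_rot: [-0.1, 0.995, 0.001, 0.002]
contact_force: [1.5, -0.4, -0.1]
gripper_width: 14.2
```

```bash
python3 plan.py 560.7 233.9 140 -2.94;python3 - <<'E'
from bench import arm; import cv2
p=arm.get_image("scene"); a=cv2.resize(p["img"][120:280,240:400,::-1],None,fx=3,fy=3,interpolation=2)
cv2.imwrite("pics/g9.png",a)
E
```

```text
t 24.0 p [606.8  54.6 194.3] g -2.941 w 14.2 F [ 1.5 -0.4 -0.1] j6 -1.72
[0.05, 1.0, 0.003, 0.003, 0.01, -0.001] rows 2.0 -> [582. 152. 194.]
[0.043, 0.849, 0.001, -0.0, -0.0, -0.0] rows 1.7 -> [561. 234. 194.]
```

View pics/g9.png

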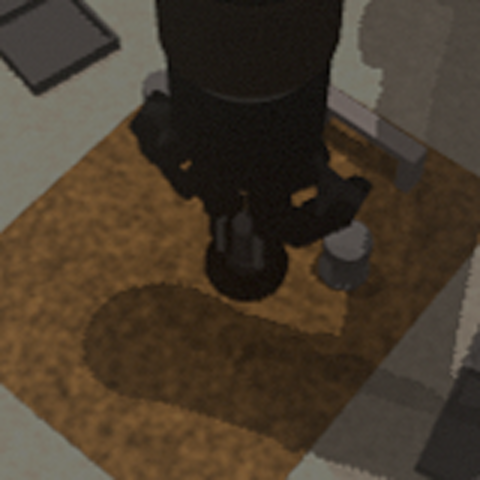

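Foot is held upright (245,270). Carry.

apply_moves([
  [[0.02,0.35,0,0,0.01,0,-1],[0.04,0.75,0,0,0.01,0,-1],[0.05,1,0,0,0.01,0,-1],[0.05,1,0,0,0.01,0,-1]],
])

```text
clock: 24.45
position: [579.2, 153.6, 189.2]
ee_rot: [-0.102, 0.995, -0.0, -0.005]
contact_force: [-0.3, 0.3, -1.5]
gripper_width: 14.0
```

apply_moves([
  [[0.02,0.35,0,0,0,0,-1],[0.04,0.7,0,0,0,0,-1],[0.04,0.85,0,0,0,0,-1],[0.04,0.85,0,0,0,0,-1],[0.04,0.85,0,0,0,0,-1]],
])

```text
clock: 24.95
position: [559.5, 233.0, 190.4]
ee_rot: [-0.1, 0.995, -0.0, -0.004]
contact_force: [0.5, -0.1, -0.7]
gripper_width: 14.2
```

```bash
python3 plan.py 560.7 233.9 65 -2.94
```

```text
t 24.95 p [559.5 233.  190.4] g -2.941 w 14.2 F [ 0.5 -0.1 -0.7] j6 -2.03
[-0.02, 0.006, 0.714, 0.0, -0.017, -0.002] rows 1.4 -> [561. 234. 119.]
```

apply_moves([
  [[-0.02,0.01,0.2,0,-0.02,0,-1],[-0.02,0.01,0.4,0,-0.02,0,-1],[-0.02,0.01,0.6,0,-0.02,0,-1],[-0.02,0.01,0.71,0,-0.02,0,-1],[-0.02,0.01,0.71,0,-0.02,0,-1],[-0.02,0.01,0.71,0,-0.02,0,-1]],
])

```text
clock: 25.55
position: [561.7, 234.7, 120.9]
ee_rot: [-0.1, 0.995, 0.001, 0.002]
contact_force: [0.2, 0.3, -0.8]
gripper_width: 14.2
```

```bash
python3 plan.py 560.7 233.9 43 -2.94;python3 - <<'E'
from bench import arm; import cv2
p=arm.get_image("scene"); a=cv2.resize(p["img"][180:340,360:520,::-1],None,fx=2.5,fy=2.5,interpolation=2)
p=arm.get_image("top"); b=cv2.resize(p["img"][150:270,140:260,::-1],(400,400),interpolation=2)
import numpy as np;cv2.imwrite("pics/g10.png",np.hstack([a,b]))
E
```

```text
t 25.55 p [561.7 234.7 120.9] g -2.941 w 14.2 F [ 0.2  0.3 -0.8] j6 -2.03
[0.012, -0.006, 0.239, 0.002, 0.009, -0.003] rows 0.5 -> [561. 234.  97.]
```

View pics/g10.png

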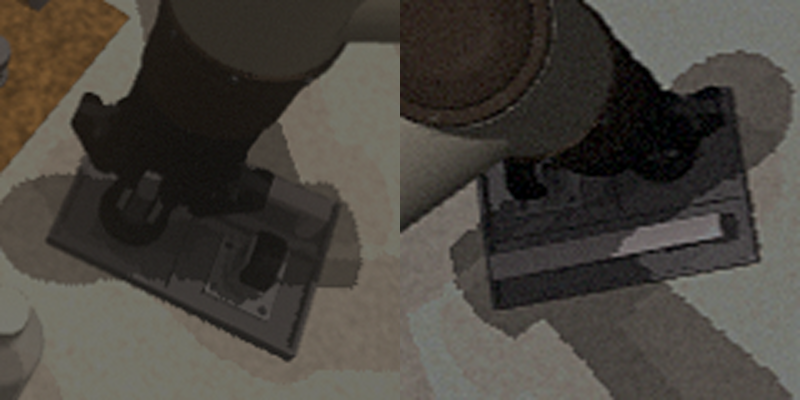

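Foot (left panel ≈133,210) is over its pocket. Lower until contact.

apply_moves([
  [[0.01,-0.01,0.08,0,0.01,0,-1],[0.01,-0.01,0.15,0,0.01,0,-1],[0.01,-0.01,0.19,0,0.01,0,-1],[0.01,-0.01,0.22,0,0.01,0,-1],[0.01,-0.01,0.24,0,0.01,0,-1],[0.01,-0.01,0.24,0,0.01,0,-1],[0.01,-0.01,0.24,0,0.01,0,-1]],
])

```text
clock: 26.35
position: [560.5, 234.2, 96.6]
ee_rot: [-0.1, 0.995, 0.001, -0.0]
contact_force: [0.9, 0.6, -0.6]
gripper_width: 14.2
```

```bash
python3 plan.py 560.7 233.9 43 -2.94
```

```text
t 26.35 p [560.5 234.2  96.6] g -2.941 w 14.2 F [ 0.9  0.6 -0.6] j6 -2.03
[-0.001, -0.003, -0.004, 0.002, -0.002, -0.001] rows 0.0 -> [561. 234.  97.]
```

apply_moves([
  [[0,0,0.01,0,0,0,-1],[0,0,0.01,0,0,0,-1],[0,0,0.02,0,0,0,-1],[0,0,0.02,0,0,0,-1]],
])

```text
clock: 26.75
position: [560.5, 234.2, 96.5]
ee_rot: [-0.101, 0.995, 0.0, -0.0]
contact_force: [-3.9, -0.8, 10.0]
gripper_width: 14.1
```

apply_moves([
  [[0,0,-0.01,0,0,0,0],[0,0,-0.01,0,0,0,0],[0,0,-0.01,0,0,0,0],[0,0,-0.01,0,0,0,0]],
])

```text
clock: 27.15
position: [560.4, 234.0, 95.2]
ee_rot: [-0.1, 0.995, 0.0, -0.001]
contact_force: [-0.3, 0.7, 0.2]
gripper_width: 42.9
```

apply_moves([
  [[0,0,-0.2,0,0,0,0],[0,0,-0.6,0,0,0,0],[0,0,-1,0,0,0,0],[0,0,-1,0,0,0,0]],
])

```text
clock: 27.55
position: [563.3, 235.5, 201.9]
ee_rot: [-0.101, 0.995, 0.003, 0.005]
contact_force: [-0.1, 0.1, 0.0]
gripper_width: 42.3
```

```bash
python3 plan.py 520.5 72.3 140 -3.1
```

```text
t 27.55 p [563.3 235.5 201.9] g -2.939 w 42.3 F [-0.1  0.1  0. ] j6 -2.03
[0.494, -1.0, 0.042, 0.011, 0.021, 0.321] rows 2.2 -> [535. 128. 197.]
[0.169, -0.547, 0.026, 0.0, -0.0, 0.0] rows 1.1 -> [520.  72. 194.]
```

apply_moves([
  [[0.49,-1,0.04,0.01,0.02,0.32,0.4],[0.49,-1,0.04,0.01,0.02,0.32,0.4],[0.49,-1,0.04,0.01,0.02,0.32,0.4],[0.49,-1,0.04,0.01,0.02,0.32,0.4]],
])

```text
clock: 27.95
position: [531.8, 124.4, 191.2]
ee_rot: [-0.019, 1.0, -0.003, -0.006]
contact_force: [-0.9, -0.4, 0.4]
gripper_width: 59.9
```

apply_moves([
  [[0.17,-0.55,0.03,0,0,0,0.4],[0.17,-0.55,0.03,0,0,0,0.4],[0.17,-0.55,0.03,0,0,0,0.4],[0.17,-0.55,0.03,0,0,0,0.4]],
])

```text
clock: 28.35
position: [518.7, 71.6, 189.1]
ee_rot: [-0.021, 1.0, -0.002, -0.005]
contact_force: [0.7, -0.3, -0.2]
gripper_width: 59.7
```

```bash
python3 plan.py 520.5 72.3 75 -3.1;python3 - <<'E'
from bench import arm; import cv2
p=arm.get_image("scene"); a=cv2.resize(p["img"][180:340,360:520,::-1],None,fx=2.5,fy=2.5,interpolation=2)
p=arm.get_image("top"); b=cv2.resize(p["img"][150:270,140:260,::-1],(400,400),interpolation=2)
import numpy as np;cv2.imwrite("pics/g11.png",np.hstack([a,b]))
E
```

```text
t 28.35 p [518.7  71.6 189.1] g -3.1 w 59.7 F [ 0.7 -0.3 -0.2] j6 -1.98
[-0.025, 0.009, 0.601, -0.009, -0.019, -0.0] rows 1.2 -> [521.  72. 129.]
```

View pics/g11.png

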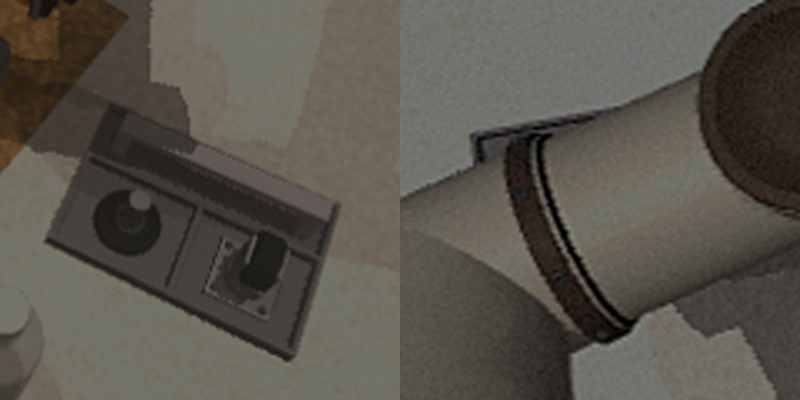

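The large kit is complete: foot at (128,222), castor at (245,275) and handle in the long pocket. Next the knob.

apply_moves([
  [[-0.02,0.01,0.2,-0.01,-0.02,0,0.4],[-0.02,0.01,0.4,-0.01,-0.02,0,0.4],[-0.02,0.01,0.6,-0.01,-0.02,0,0.4],[-0.02,0.01,0.6,-0.01,-0.02,0,0.4],[-0.02,0.01,0.6,-0.01,-0.02,0,0.4]],
])

```text
clock: 28.95
position: [519.6, 72.1, 129.0]
ee_rot: [-0.021, 1.0, -0.0, -0.0]
contact_force: [0.2, 0.3, 0.7]
gripper_width: 59.8
```

```bash
python3 plan.py 520.5 72.3 35 -3.1;python3 - <<'E'
from bench import arm; import cv2
p=arm.get_image("scene"); a=cv2.resize(p["img"][120:280,260:420,::-1],None,fx=3,fy=3,interpolation=2)
cv2.imwrite("pics/g12.png",a)
E
```

```text
t 28.95 p [519.6  72.1 129. ] g -3.099 w 59.8 F [0.2 0.3 0.7] j6 -1.98
[-0.01, 0.002, 0.4, -0.001, -0.002, 0.001] rows 0.8 -> [521.  72.  89.]
```

View pics/g12.png

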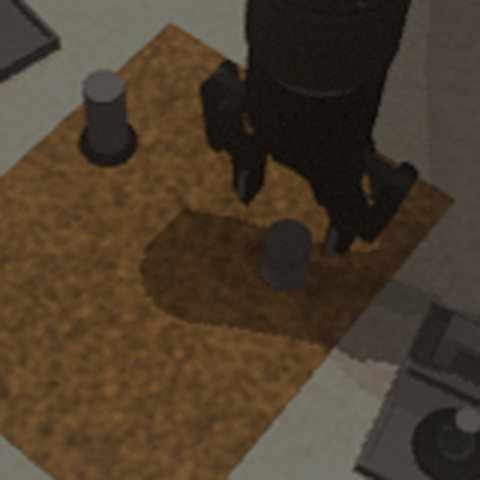

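Jaws straddle the knob (287,250). Descend, close and lift.

apply_moves([
  [[-0.01,0,0.15,0,0,0,0.4],[-0.01,0,0.3,0,0,0,0.4],[-0.01,0,0.39,0,0,0,0.4],[-0.01,0,0.39,0,0,0,0.4],[-0.01,0,0.39,0,0,0,-1],[-0.01,0,0.39,0,0,0,-1],[-0.01,0,0.39,0,0,0,-1],[-0.01,0,0.39,0,0,0,-1],[-0.01,0,0.39,0,0,0,-1]],
])

```text
clock: 29.9
position: [520.8, 71.6, 91.1]
ee_rot: [-0.021, 1.0, 0.0, 0.001]
contact_force: [-0.4, -0.1, 5.8]
gripper_width: 31.8
```

```bash
python3 plan.py 520.5 72.3 35 -3.1
```

```text
t 29.9 p [520.8  71.6  91.1] g -3.1 w 31.8 F [-0.4 -0.1  5.8] j6 -1.97
[0.003, 0.007, 0.021, 0.001, 0.003, -0.0] rows 0.0 -> [520.  72.  89.]
```

apply_moves([
  [[0,0,-0.2,0,0,0,-1],[0,0,-0.5,0,0,0,-1],[0,0,-0.8,0,0,0,-1],[0,0,-1,0,0,0,-1],[0,0,-1,0,0,0,-1]],
])

```text
clock: 30.4
position: [521.4, 71.8, 192.8]
ee_rot: [-0.021, 1.0, 0.001, 0.003]
contact_force: [0.2, -0.3, -1.1]
gripper_width: 31.9
```

```bash
python3 -c "
from h import *
for k in (38,-38): print(place(np.array([[0,k,0.]]),492.8,-270.1,-.217))"; python3 - <<'E'
from bench import arm; import cv2
p=arm.get_image("scene"); a=cv2.resize(p["img"][80:280,200:420,::-1],None,fx=3,fy=3,interpolation=2)
cv2.imwrite("pics/g13.png",a)
E
```

```text
[[ 500.98143622 -232.99118566    0.        ]]
[[ 484.61856378 -307.20881434    0.        ]]
```

View pics/g13.png

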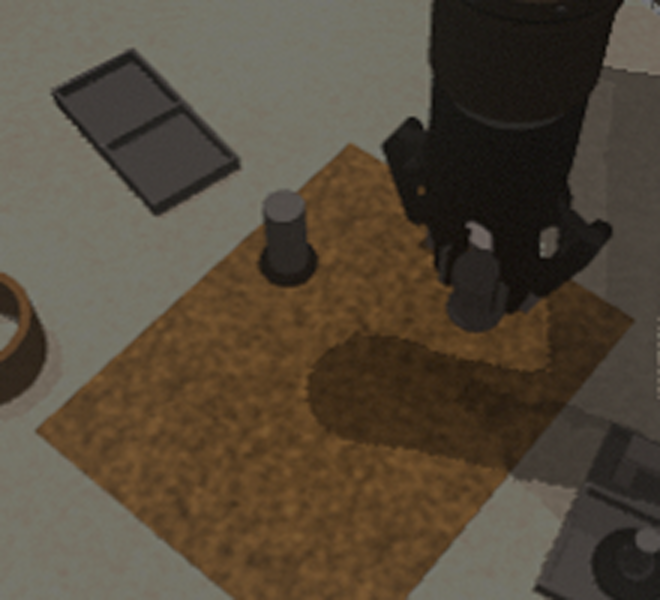

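```bash
python3 plan.py 484.6 -307.2 140 -3.1
```

```text
t 30.45 p [520.3  71.5 190.9] g -3.101 w 32.2 F [-0.3  0.7 -1.5] j6 -1.98
[0.135, -1.0, -0.01, 0.003, 0.003, -0.002] rows 2.0 -> [511. -29. 192.]
[0.136, -1.0, -0.008, -0.0, 0.0, -0.0] rows 2.0 -> [ 501. -129.  193.]
[0.136, -1.0, -0.008, -0.0, 0.0, -0.0] rows 2.0 -> [ 492. -230.  193.]
[0.105, -0.769, -0.007, -0.0, 0.0, -0.0] rows 1.6 -> [ 485. -307.  194.]
```

apply_moves([
  [[0.05,-0.35,-0.02,0,0,0,-1],[0.1,-0.75,-0.05,0,0,0,-1],[0.14,-1,-0.05,0,0,0,-1],[0.14,-1,-0.05,0,0,0,-1]],
])

```text
clock: 30.85
position: [508.4, -31.6, 193.0]
ee_rot: [-0.018, 1.0, -0.0, -0.003]
contact_force: [0.1, -0.7, -0.7]
gripper_width: 32.1
```

apply_moves([
  [[0.05,-0.4,-0.01,0,0,0,-1],[0.1,-0.8,-0.01,0,0,0,-1],[0.14,-1,-0.01,0,0,0,-1]],
])

```text
clock: 31.15
position: [499.4, -131.1, 194.4]
ee_rot: [-0.02, 1.0, 0.0, -0.002]
contact_force: [0.1, 0.8, -0.9]
gripper_width: 32.1
```

apply_moves([
  [[0.05,-0.4,-0.01,0,0,0,-1],[0.1,-0.8,-0.01,0,0,0,-1],[0.14,-1,-0.01,0,0,0,-1]],
])

```text
clock: 31.45
position: [489.8, -231.8, 195.3]
ee_rot: [-0.02, 1.0, 0.0, -0.002]
contact_force: [0.6, -0.0, -0.9]
gripper_width: 32.0
```

apply_moves([
  [[0.05,-0.35,0,0,0,0,-1],[0.08,-0.6,0,0,0,0,-1],[0.1,-0.77,0,0,0,0,-1],[0.1,-0.77,0,0,0,0,-1],[0.1,-0.77,0,0,0,0,-1]],
])

```text
clock: 31.95
position: [483.1, -307.0, 195.5]
ee_rot: [-0.02, 1.0, 0.001, -0.002]
contact_force: [0.9, 0.1, 0.3]
gripper_width: 31.9
```

```bash
python3 plan.py 484.6 -307.2 65 -3.1
```

```text
t 31.95 p [ 483.1 -307.   195.5] g -3.101 w 31.9 F [0.9 0.1 0.3] j6 -1.25
[-0.017, -0.004, 0.765, 0.003, -0.007, -0.003] rows 1.5 -> [ 485. -307.  119.]
```

apply_moves([
  [[-0.02,0,0.2,0,-0.01,0,-1],[-0.02,0,0.4,0,-0.01,0,-1],[-0.02,0,0.6,0,-0.01,0,-1],[-0.02,0,0.77,0,-0.01,0,-1],[-0.02,0,0.77,0,-0.01,0,-1],[-0.02,0,0.77,0,-0.01,0,-1]],
])

```text
clock: 32.55
position: [485.8, -306.6, 119.9]
ee_rot: [-0.021, 1.0, 0.0, 0.002]
contact_force: [-0.2, 0.1, -0.1]
gripper_width: 32.0
```

```bash
python3 plan.py 484.6 -307.2 41 -3.1; python3 - <<'E'
from bench import arm; import cv2
p=arm.get_image("scene"); a=cv2.resize(p["img"][50:210,170:330,::-1],None,fx=2.5,fy=2.5,interpolation=2)
p=arm.get_image("top"); b=cv2.resize(p["img"][170:290,370:490,::-1],(400,400),interpolation=2)
import numpy as np;cv2.imwrite("pics/g14.png",np.hstack([a,b]))
E
```

```text
t 32.55 p [ 485.8 -306.6  119.9] g -3.099 w 32.0 F [-0.2  0.1 -0.1] j6 -1.25
[0.013, -0.005, 0.249, 0.0, 0.007, 0.001] rows 0.5 -> [ 485. -307.   95.]
```

View pics/g14.png

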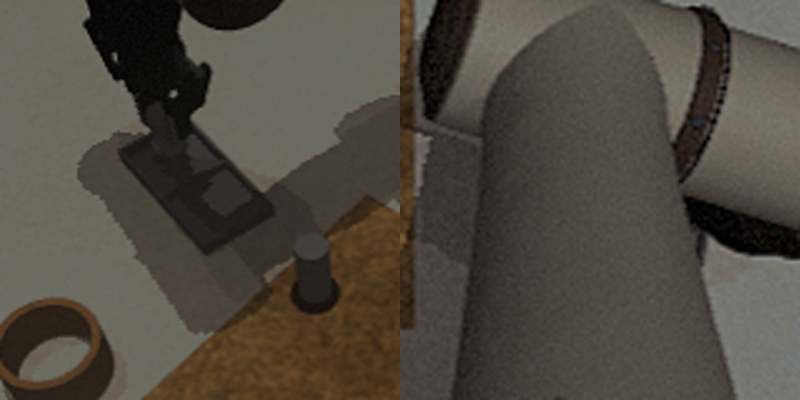

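Knob (left panel ≈165,140) is over the far pocket. Lower to contact (expected about TCP 95).

apply_moves([
  [[0.01,0,0.08,0,0.01,0,-1],[0.01,0,0.15,0,0.01,0,-1],[0.01,0,0.2,0,0.01,0,-1],[0.01,0,0.23,0,0.01,0,-1],[0.01,0,0.25,0,0.01,0,-1],[0.01,0,0.25,0,0.01,0,-1],[0.01,0,0.25,0,0.01,0,-1]],
])

```text
clock: 33.35
position: [484.5, -307.5, 95.2]
ee_rot: [-0.02, 1.0, -0.0, -0.001]
contact_force: [-1.1, 0.7, 2.1]
gripper_width: 32.1
```

apply_moves([
  [[0,0,0.01,0,0,0,-1],[0,0,0.01,0,0,0,-1],[0,0,0.01,0,0,0,-1]],
])

```text
clock: 33.65
position: [484.5, -307.5, 95.1]
ee_rot: [-0.021, 1.0, -0.0, -0.0]
contact_force: [-3.0, 1.1, 7.9]
gripper_width: 31.9
```

apply_moves([
  [[0,0,-0.01,0,0,0,0.3],[0,0,-0.01,0,0,0,0.3],[0,0,-0.01,0,0,0,0.3],[0,0,-0.01,0,0,0,0.3]],
])

```text
clock: 34.05
position: [484.5, -307.4, 94.7]
ee_rot: [-0.02, 1.0, 0.0, -0.001]
contact_force: [0.0, -0.1, 0.7]
gripper_width: 55.5
```

apply_moves([
  [[0,0,-0.2,0,0,0,0.3],[0,0,-0.6,0,0,0,0.3],[0,0,-1,0,0,0,0.3],[0,0,-1,0,0,0,0.3]],
])

```text
clock: 34.45
position: [487.5, -308.7, 201.0]
ee_rot: [-0.021, 1.0, -0.003, 0.005]
contact_force: [0.7, -0.9, 0.4]
gripper_width: 55.4
```

```bash
python3 plan.py 517.4 -94.4 155 -3.1
```

```text
t 34.45 p [ 487.5 -308.7  201. ] g -3.099 w 55.4 F [ 0.7 -0.9  0.4] j6 -1.25
[-0.183, 1.0, -0.042, -0.011, 0.02, 0.001] rows 2.0 -> [ 502. -208.  205.]
[-0.182, 1.0, -0.038, -0.0, 0.0, 0.0] rows 2.0 -> [ 516. -107.  209.]
[-0.024, 0.128, -0.004, -0.0, 0.0, 0.0] rows 0.3 -> [517. -94. 209.]
```

apply_moves([
  [[-0.18,1,-0.04,-0.01,0.02,0,0.3],[-0.18,1,-0.04,-0.01,0.02,0,0.3],[-0.18,1,-0.04,-0.01,0.02,0,0.3]],
])

```text
clock: 34.75
position: [499.1, -203.0, 199.0]
ee_rot: [-0.023, 1.0, 0.003, -0.005]
contact_force: [0.6, 0.1, 0.1]
gripper_width: 55.4
```

apply_moves([
  [[-0.18,1,-0.04,0,0,0,0.3],[-0.18,1,-0.04,0,0,0,0.3],[-0.18,1,-0.04,0,0,0,0.3],[-0.18,1,-0.04,0,0,0,0.3]],
])

```text
clock: 35.15
position: [512.6, -105.3, 203.0]
ee_rot: [-0.022, 1.0, 0.002, -0.006]
contact_force: [0.3, -1.0, 0.5]
gripper_width: 55.6
```

```bash
python3 plan.py 517.4 -94.4 105 -3.1
```

```text
t 35.15 p [ 512.6 -105.3  203. ] g -3.098 w 55.6 F [ 0.3 -1.   0.5] j6 -1.63
[-0.057, 0.105, 0.44, 0.01, -0.023, 0.003] rows 0.9 -> [517. -94. 159.]
```

apply_moves([
  [[-0.06,0.1,0.1,0.01,-0.02,0,0.3],[-0.06,0.1,0.25,0.01,-0.02,0,0.3],[-0.06,0.1,0.44,0.01,-0.02,0,0.3],[-0.06,0.1,0.44,0.01,-0.02,0,0.3],[-0.06,0.1,0.44,0.01,-0.02,0,0.3]],
])

```text
clock: 35.65
position: [517.4, -97.0, 159.0]
ee_rot: [-0.02, 1.0, -0.0, -0.001]
contact_force: [0.1, -0.2, 0.3]
gripper_width: 55.2
```

```bash
python3 plan.py 517.4 -94.4 50 -3.1; python3 - <<'E'
from bench import arm; import cv2
p=arm.get_image("scene"); a=cv2.resize(p["img"][50:210,190:350,::-1],None,fx=3.5,fy=3.5,interpolation=2)
cv2.imwrite("pics/g15.png",a)
E
```

```text
t 35.65 p [517.4 -97.  159. ] g -3.102 w 55.2 F [ 0.1 -0.2  0.3] j6 -1.66
[-0.002, 0.026, 0.55, -0.001, -0.004, -0.005] rows 1.1 -> [517. -94. 104.]
```

View pics/g15.png

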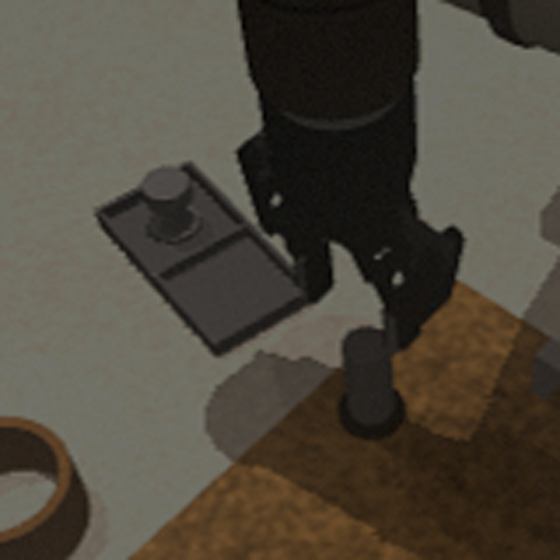

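```bash
python3 - <<'E'
from h import *
from bench import arm
p=arm.get_image("scene")
print(proj([[517.4,-94.4,70],[517.4,-94.4,85],[517.4,-94.4,0]],p))
print(onz([294.9,147.1],p,70))
o=[q for q in arm.outline_of("leg_center",p)][:2]
for q in o: print(q["conf"],q["box"]); 
print(fit("leg_center",517,-94,0,0,[(p,o[0]["pixels"].astype(float))],False))
E
```

```text
[[293.54928558 147.5664314 ]
 [293.10994727 142.94117401]
 [295.42279315 167.275675  ]]
[514.66347197 -93.0433334   70.        ]
0.86 [295.3, 156.9, 21.0, 33.8]
(np.float64(517.7898849625767), np.float64(-93.79612733669674), 0, 0, np.float64(0.11368856654213302))
```

Position confirmed at (517.6, -94). Move down and grip.

apply_moves([
  [[0,0.03,0.05,0,0,0,0.3],[0,0.03,0.2,0,0,0,0.3],[0,0.03,0.4,0,0,0,0.3],[0,0.03,0.55,0,0,0,0.3],[0,0.03,0.55,0,0,0,0.3],[0,0.03,0.55,0,0,0,-1],[0,0.03,0.55,0,0,0,-1],[0,0.03,0.55,0,0,0,-1],[0,0.03,0.55,0,0,0,-1],[0,0.03,0.55,0,0,0,-1]],
])

```text
clock: 36.8
position: [518.2, -92.6, 105.3]
ee_rot: [-0.021, 1.0, 0.0, 0.001]
contact_force: [-0.3, 0.7, 6.8]
gripper_width: 28.9
```

```bash
python3 plan.py 517.4 -94.4 50 -3.1
```

```text
t 36.8 p [518.2 -92.6 105.3] g -3.1 w 28.9 F [-0.3  0.7  6.8] j6 -1.66
[0.008, -0.017, 0.013, -0.0, 0.003, -0.001] rows 0.0 -> [517. -94. 104.]
```

apply_moves([
  [[0,0,-0.2,0,0,0,-1],[0,0,-0.5,0,0,0,-1],[0,0,-0.8,0,0,0,-1],[0,0,-1,0,0,0,-1],[0,0,-1,0,0,0,-1]],
])

```text
clock: 37.3
position: [518.7, -92.7, 206.9]
ee_rot: [-0.021, 1.0, 0.0, 0.003]
contact_force: [0.5, 0.3, -1.1]
gripper_width: 28.5
```

```bash
python3 plan.py 501 -233 155 -3.1;  python3 - <<'E'
from bench import arm; import cv2
p=arm.get_image("scene"); a=cv2.resize(p["img"][50:210,190:350,::-1],None,fx=3.5,fy=3.5,interpolation=2)
cv2.imwrite("pics/g16.png",a)
E
```

```text
t 37.3 p [518.7 -92.7 206.9] g -3.101 w 28.5 F [ 0.5  0.3 -1.1] j6 -1.66
[0.168, -1.0, -0.016, 0.0, 0.01, -0.001] rows 2.0 -> [ 506. -193.  208.]
[0.066, -0.395, -0.006, 0.0, 0.0, -0.0] rows 0.8 -> [ 501. -233.  209.]
```

View pics/g16.png

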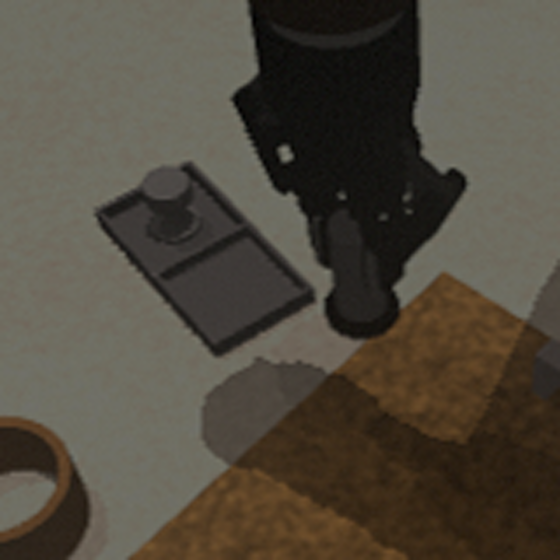

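```bash
python3 - <<'E'
from h import *
from bench import arm
p=arm.get_image("scene")
x,y,_=arm.read_state()["position"]
u=proj([[x,y,101],[x,y,171],[x,y,140]],p); print(u,(u-[190,50])*3.5)
E
```

```text
[[293.45165936 138.07814046]
 [291.17684771 113.36650349]
 [292.23056424 124.81784751]] [[362.08080774 308.2734916 ]
 [354.11896698 221.78276223]
 [357.80697483 261.86246628]]
```

```bash
python3 - <<'E'
from h import *
from bench import arm
p=arm.get_image("scene")
a=cv2.resize(p["img"][90:155,260:330,::-1],None,fx=9,fy=9,interpolation=2)
a=np.clip(a.astype(float)*2.5,0,255).astype(np.uint8)
x,y,_=arm.read_state()["position"]
for dx in(-15,15):
  # silhouette edges: offset perpendicular to view
  d=np.array([-.637,.771])*dx
  u=((proj([[x+d[0],y+d[1],101],[x+d[0],y+d[1],171]],p)-[260,90])*9).astype(int)
  cv2.line(a,tuple(map(int,u[0])),tuple(map(int,u[1])),(0,255,0),1)
cv2.imwrite("pics/g17.png",a)
E
```

```text
(no output)
```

View pics/g17.png

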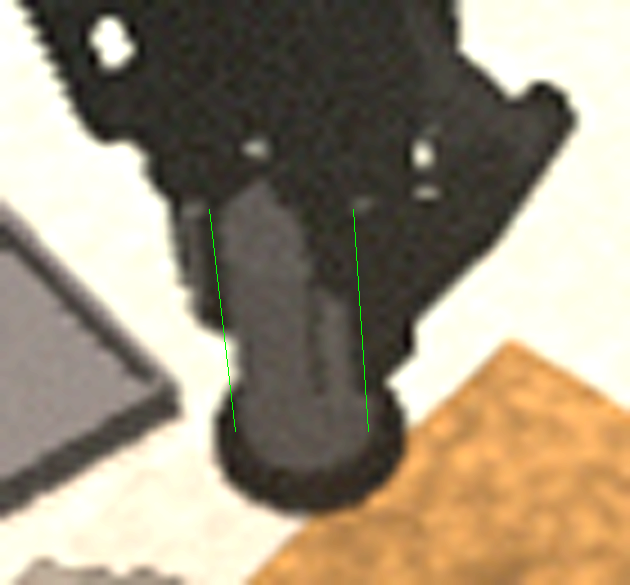

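The leg's edges run parallel to the predicted vertical, so it hangs upright. Carry and lower.

apply_moves([
  [[0.05,-0.35,-0.01,0,0.01,0,-1],[0.12,-0.75,-0.02,0,0.01,0,-1],[0.17,-1,-0.02,0,0.01,0,-1],[0.17,-1,-0.02,0,0.01,0,-1]],
])

```text
clock: 37.85
position: [503.1, -195.6, 204.1]
ee_rot: [-0.018, 1.0, 0.0, -0.005]
contact_force: [-0.1, 1.3, -2.0]
gripper_width: 28.5
```

apply_moves([
  [[0.04,-0.25,0,0,0,0,-1],[0.07,-0.4,0,0,0,0,-1],[0.07,-0.4,0,0,0,0,-1],[0.07,-0.4,0,0,0,0,-1]],
])

```text
clock: 38.25
position: [498.9, -233.3, 205.5]
ee_rot: [-0.02, 1.0, 0.0, -0.004]
contact_force: [-0.7, 0.3, -1.2]
gripper_width: 29.0
```

```bash
python3 plan.py 501 -233 80 -3.1
```

```text
t 38.25 p [ 498.9 -233.3  205.5] g -3.101 w 29.0 F [-0.7  0.3 -1.2] j6 -1.39
[-0.026, 0.002, 0.715, 0.001, -0.015, -0.003] rows 1.4 -> [ 501. -233.  134.]
```

apply_moves([
  [[-0.03,0,0.2,0,-0.02,0,-1],[-0.03,0,0.4,0,-0.02,0,-1],[-0.03,0,0.6,0,-0.02,0,-1],[-0.03,0,0.71,0,-0.02,0,-1],[-0.03,0,0.71,0,-0.02,0,-1],[-0.03,0,0.71,0,-0.02,0,-1]],
])

```text
clock: 38.85
position: [502.4, -233.2, 135.7]
ee_rot: [-0.021, 1.0, -0.0, 0.002]
contact_force: [0.5, 0.3, -1.2]
gripper_width: 28.7
```

```bash
python3 plan.py 501 -233 55 -3.1;  python3 - <<'E'
from bench import arm; import cv2
p=arm.get_image("scene"); a=cv2.resize(p["img"][50:210,190:350,::-1],None,fx=3.5,fy=3.5,interpolation=2)
cv2.imwrite("pics/g18.png",a)
E
```

```text
t 38.85 p [ 502.4 -233.2  135.7] g -3.1 w 28.7 F [ 0.5  0.3 -1.2] j6 -1.39
[0.015, 0.003, 0.267, -0.001, 0.009, 0.0] rows 0.5 -> [ 501. -233.  109.]
```

View pics/g18.png

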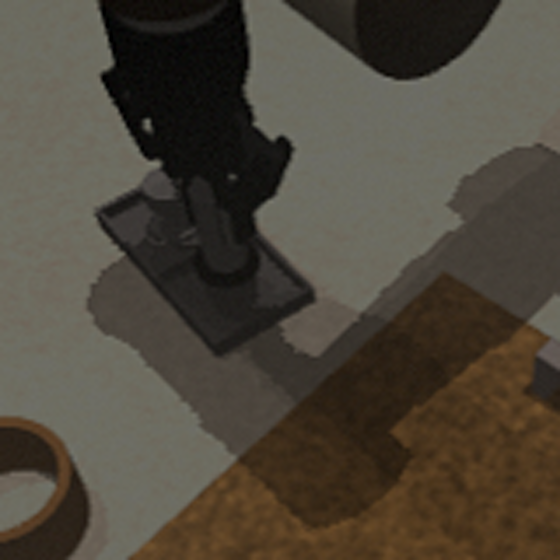

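Leg (228,258) is on course for the near pocket. Lower to contact, then release.

apply_moves([
  [[0.01,0,0.08,0,0.01,0,-1],[0.01,0,0.15,0,0.01,0,-1],[0.01,0,0.2,0,0.01,0,-1],[0.01,0,0.24,0,0.01,0,-1],[0.01,0,0.26,0,0.01,0,-1],[0.01,0,0.27,0,0.01,0,-1],[0.01,0,0.27,0,0.01,0,-1]],
])

```text
clock: 39.6
position: [500.7, -233.5, 109.3]
ee_rot: [-0.021, 1.0, -0.0, -0.001]
contact_force: [-2.1, 1.5, 6.7]
gripper_width: 28.4
```

apply_moves([
  [[0,0,0.01,0,0,0,-1],[0,0,0.01,0,0,0,-1],[0,0,0.01,0,0,0,-1]],
])

```text
clock: 39.9
position: [500.7, -233.6, 109.3]
ee_rot: [-0.021, 1.0, -0.0, -0.001]
contact_force: [-4.7, 1.8, 12.6]
gripper_width: 28.7
```

apply_moves([
  [[0,0,-0.01,0,0,0,-1],[0,0,-0.01,0,0,0,0.1],[0,0,-0.01,0,0,0,0.1],[0,0,-0.01,0,0,0,0.1],[0,0,-0.01,0,0,0,0.1]],
])

```text
clock: 40.4
position: [501.0, -233.5, 108.0]
ee_rot: [-0.02, 1.0, -0.0, -0.001]
contact_force: [-0.3, -0.3, 0.7]
gripper_width: 46.8
```

apply_moves([
  [[0,0,-0.2,0,0,0,0.1],[0,0,-0.6,0,0,0,0.1],[0,0,-1,0,0,0,0.1],[0,0,-1,0,0,0,0.1]],
])

```text
clock: 40.8
position: [504.0, -234.3, 214.2]
ee_rot: [-0.021, 1.0, -0.002, 0.005]
contact_force: [0.7, 0.8, 0.3]
gripper_width: 46.9
```

```bash
python3 plan.py 390 -110 200 -3.1
```

```text
t 40.8 p [ 504.  -234.3  214.2] g -3.099 w 46.9 F [0.7 0.8 0.3] j6 -1.39
[0.84, 1.0, -0.322, -0.008, 0.022, 0.001] rows 2.7 -> [ 416. -138.  245.]
[0.244, 0.289, -0.09, -0.0, -0.0, 0.0] rows 0.8 -> [ 390. -110.  254.]
```

apply_moves([
  [[0.84,0.9,-0.5,0,0.02,0,0.1],[0.84,0.9,-0.5,0,0.02,0,0.1],[0.84,0.9,-0.5,0,0.02,0,0.1],[0.84,0.9,-0.5,0,0.02,0,0.1],[0.84,0.9,-0.5,0,0.02,0,0.1]],
])

```text
clock: 41.3
position: [413.4, -146.7, 258.7]
ee_rot: [-0.021, 1.0, -0.0, -0.005]
contact_force: [-0.7, -0.9, -0.5]
gripper_width: 47.2
```

```bash
 python3 - <<'E'
from bench import arm
from h import *
p=arm.get_image("scene"); cv2.imwrite("pics/f_s.png",cv2.resize(p["img"][80:350,150:520,::-1],None,fx=2.1,fy=2.1,interpolation=2))
q=arm.get_image("top"); cv2.imwrite("pics/f_t.png",cv2.resize(q["img"][90:290,140:490,::-1],None,fx=2.2,fy=2.2,interpolation=2))
E={"long_handle_center":(490.8,266.6,.202,24,4),"castor_center":(542,324,.202,30,4),"foot_center":(560.7,234,0,25,4),"knob_center":(484.6,-307,0,25,4),"leg_center":(501,-233.3,0,39,4),"short_handle_center":(430,23.5,-.03,20,0)}
for l,e in E.items():
    for pp in(p,q):
        u=proj([[e[0],e[1],e[3]]],pp)[0]
        for o in arm.outline_of(l,pp):
            if np.hypot(*(np.array(o["box"][:2])-u))<10:
                print(l,pp["shot"],np.round(fit(l,e[0],e[1],e[2],e[4],[(pp,o["pixels"].astype(float))],"castor" in l or "handle" in l),2).tolist()); break
E
```

```text
long_handle_center 38 [491.31, 268.92, 0.22, 4.0, 0.08]
long_handle_center 39 [491.28, 267.53, 0.21, 4.0, 0.15]
castor_center 38 [539.99, 323.89, 0.21, 4.0, 0.09]
castor_center 39 [541.01, 324.48, 0.21, 4.0, 0.04]
foot_center 38 [561.74, 234.62, 0.0, 4.0, 0.03]
foot_center 39 [560.48, 233.98, 0.0, 4.0, 0.08]
knob_center 38 [484.36, -305.15, 0.0, 4.0, 0.05]
knob_center 39 [490.34, -303.34, 0.0, 4.0, 1.22]
leg_center 38 [500.12, -231.83, 0.0, 4.0, 0.07]
leg_center 39 [498.72, -233.64, 0.0, 4.0, 0.13]
short_handle_center 38 [432.26, 23.59, -0.04, 0.0, 0.08]
```

View pics/f_s.png

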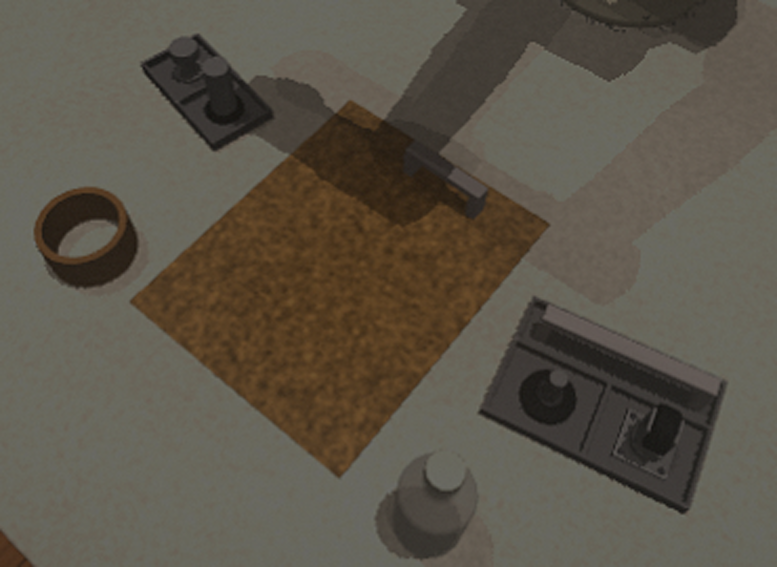

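View pics/f_t.png

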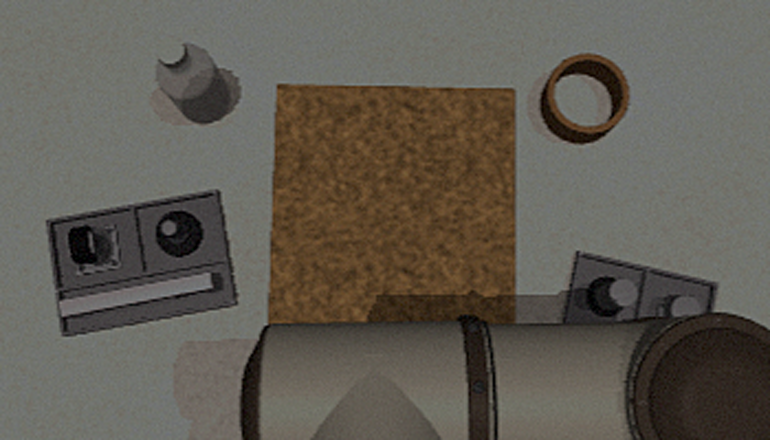

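All five pieces stand in their pockets, and the bottle, tape and short handle are untouched.

```bash
python3 -c "
from bench import arm
print(arm.job_done()); print(arm.read_state()['clock'])"
```

```text
the job is handed in; nothing more can be done
None
the job is handed in; nothing more can be done
```

Both kits are made up and the job was handed in at about 42 s of the 128 s allowed.

- **Large tray:** the bar handle went in first, on its two posts in the long pocket. The castor followed into the +y square pocket and the levelling foot into the −y one.
- **Small tray:** the knob went into the −y pocket, then the leg into the +y pocket.
- **Placing:** I lowered each piece until the wrist felt the floor (5–13 N), then let go with the gripper opened only part way.

**Last checks:** After I moved the arm clear, the camera fits put every piece within about 2.5 mm of its pocket centre, well inside the clearances. The pictures show them upright and flat. The bottle and tape look undisturbed by eye, and the short handle measured where it was at the start.

**Disagreement:** The top-camera fit of the knob failed because the arm hid most of that pocket. Its position rests on the scene camera alone, which shows it standing well inside its pocket. The short handle was also hidden from the top camera, so its check also rests on the scene camera. `job_done` reported no verdict.

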